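Unload the capsule tampers from the UV dock

TASK

Switch the UV lamp off by pressing its blue dome switch until it clicks and let it come up again, then swing the stiff lamp arm about a quarter turn aside, to the left, clear of the dock. Turn every tamper until its bar foot lines up with the slot in the guard plate, lift it out and stand it upright on the blue mat; when all of them stand there, swing the lamp back over the middle of the dock and press the switch again until it clicks, to sterilise the emptied dock. Leave the white jar, the small brown jar, the bowl and label pad where they are.

Things in the scene. Friction and masses are not known exactly. Their poses are not given: they have to be found in the camera images.
- tamper1_grip (a point): Capsule tamper, green grip (absent in some starts), 0.18 to 0.28 kg, 85 mm tall: steel bar foot 66 (own x) x 30 (y) x 14 high, round stem 14 across, flat grip 26 (x) x 12 (y) x 40 high. Point: centre of the grip, 65 mm above the underside; own z up. Stands in the dock, stem up through a slot, foot 55 to 90 degrees across the slot under the guard plate, held down until turned along the slot.
- tamper2_grip (a point): Capsule tamper, orange grip (absent in some starts), 0.18 to 0.28 kg, 85 mm tall: steel bar foot 66 (own x) x 30 (y) x 14 high, round stem 14 across, flat grip 26 (x) x 12 (y) x 40 high. Point: centre of the grip, 65 mm above the underside; own z up. Stands in the dock, stem up through a slot, foot 55 to 90 degrees across the slot under the guard plate, held down until turned along the slot.
- tamper3_grip (a point): Capsule tamper, yellow grip (absent in some starts), 0.18 to 0.28 kg, 85 mm tall: steel bar foot 66 (own x) x 30 (y) x 14 high, round stem 14 across, flat grip 26 (x) x 12 (y) x 40 high. Point: centre of the grip, 65 mm above the underside; own z up. Stands in the dock, stem up through a slot, foot 55 to 90 degrees across the slot under the guard plate, held down until turned along the slot.
- tamper4_grip (a point): Capsule tamper, red grip (absent in some starts), 0.18 to 0.28 kg, 85 mm tall: steel bar foot 66 (own x) x 30 (y) x 14 high, round stem 14 across, flat grip 26 (x) x 12 (y) x 40 high. Point: centre of the grip, 65 mm above the underside; own z up. Stands in the dock, stem up through a slot, foot 55 to 90 degrees across the slot under the guard plate, held down until turned along the slot.
- dock: UV dock, fixed: steel tray 200 (own x) x 210 (own y) mm under a white guard plate; origin on the table at its centre. Its floor is 6 mm, the guard plate 30 to 35 mm above the table. Four through slots, each 37 (own x) by 76 (own y) mm, long side along own y. The lamp post stands 140 mm along own x and 160 mm along own y from the origin.
- slot1 (a point): Centre of slot 1 at the top face of the guard plate (35 mm above the table); axes as the dock's, the slot being 76 mm along own y and 37 mm along own x
- slot2 (a point): Centre of slot 2 at the top face of the guard plate (35 mm above the table); axes as the dock's, the slot being 76 mm along own y and 37 mm along own x
- slot3 (a point): Centre of slot 3 at the top face of the guard plate (35 mm above the table); axes as the dock's, the slot being 76 mm along own y and 37 mm along own x
- slot4 (a point): Centre of slot 4 at the top face of the guard plate (35 mm above the table); axes as the dock's, the slot being 76 mm along own y and 37 mm along own x
- lamp (a joint): Angle of the lamp arm about its upright post, rad. 0: the lamp head is over the middle of the dock; it grows as the arm swings clockwise seen from above, out to the left of the dock (-0.25 to 1.9). Stiff joint, about 0.6 N m; it stays where it is left. From about 1.2 the head is clear of the dock.
- lamp_knob (a point): Centre of the upright round blue knob on top of the lamp head, 20 to 22 mm across and 50 mm tall (from about 25 mm below this point to 25 mm above it). Stands about 216 mm above the table and 213 mm from the hinge axis. The white lamp head under it is 170 (along the arm) x 75 x 24 mm, its underside about 166 mm above the table.
- lamp_hinge (a point): Point on the upright hinge axis of the lamp arm, level with lamp_knob
- switch (a joint): Travel of the lamp's blue dome switch, m: 0 up, 0.006 fully down. The resistance rises to about 5 to 6 N at 2 mm, falls to about 1 to 2 N at 4.5 mm (the click, when it has been passed), then rises again to the stop. It springs back up when released.
- switch_top (a point): Centre of the top face of the round blue dome switch, 34 mm across, on a grey pod 75 x 75 x 32 mm standing on the table right of the dock; about 46 mm above the table; pressed straight down, the point moves with it
- mat_top (a point): Centre of the top face of the blue clean mat, 180 (own x) x 220 (own y) mm, 4 mm thick, fixed to the table
- white_jar: Bystander: white jar with a green cap, 68 mm across, 85 mm tall, beyond the mat; origin at the centre of its underside
- small_amber: Bystander: small brown jar, 40 mm across, 65 mm tall, near the robot on the left; origin at the centre of its underside
- mortar: Bystander: white ceramic bowl, 90 mm across, 55 mm tall, on the left; the swung-aside lamp passes above it; origin at the centre of its underside
- label_pad: Bystander: pad of blank paper labels, 70 x 50 x 12 mm, near the robot; origin at the centre of its underside
Things that resemble listed ones, but are neither listed nor needed, are in the scene too. Leave any pink look-alike of the part that bears tamper3_grip alone.

How it is judged (in metres and radians):
On the way, in this order (a step that is already met when the one before it is completed fails the run):
1. the dome switch is pressed past its click (more than 4.5 mm) (value of joint switch above 0.0045 m), for 0.1 s.
2. the switch is up again and the lamp arm is swung at least 1.2 rad aside, with all tampers still in the dock (value of joint switch below 0.002 m and value of joint lamp above 1.2 rad and height (world z) of each of tamper1_grip, tamper2_grip, tamper3_grip, tamper4_grip below 0.085 m and horizontal distance between each of tamper1_grip, tamper2_grip, tamper3_grip, tamper4_grip and dock below 0.125 m), for 0.2 s.
3. every tamper stands upright on the mat with the lamp still aside (x of tamper1_grip in the frame of mat_top between -0.085 and 0.085 m and y of tamper1_grip in the frame of mat_top between -0.105 and 0.105 m and z of tamper1_grip in the frame of mat_top between 0.058 and 0.072 m and angle between each of tamper1_grip, tamper2_grip, tamper3_grip, tamper4_grip's own z axis and vertical below 0.12 rad and x of tamper2_grip in the frame of mat_top between -0.085 and 0.085 m and y of tamper2_grip in the frame of mat_top between -0.105 and 0.105 m and z of tamper2_grip in the frame of mat_top between 0.058 and 0.072 m and x of tamper3_grip in the frame of mat_top between -0.085 and 0.085 m and y of tamper3_grip in the frame of mat_top between -0.105 and 0.105 m and z of tamper3_grip in the frame of mat_top between 0.058 and 0.072 m and x of tamper4_grip in the frame of mat_top between -0.085 and 0.085 m and y of tamper4_grip in the frame of mat_top between -0.105 and 0.105 m and z of tamper4_grip in the frame of mat_top between 0.058 and 0.072 m and value of joint lamp above 1 rad), for 0.2 s.
4. the lamp is back over the dock (value of joint lamp between -0.25 and 0.25 rad and value of joint switch below 0.002 m), for 0.2 s.
5. the dome switch is pressed past its click once more (more than 4.5 mm) with the lamp over the dock (value of joint switch above 0.0045 m and value of joint lamp below 0.25 rad), for 0.1 s.
At the end, for the whole second after the job is handed in: Every tamper present stands upright (within 0.12 rad) on the blue mat, its centre at least 5 mm inside the mat's edge; the lamp arm is back within 0.25 rad of the middle of the dock; the switch is up (all of step 4 and x of tamper1_grip in the frame of mat_top between -0.085 and 0.085 m and y of tamper1_grip in the frame of mat_top between -0.105 and 0.105 m and z of tamper1_grip in the frame of mat_top between 0.058 and 0.072 m and angle between each of tamper1_grip, tamper2_grip, tamper3_grip, tamper4_grip's own z axis and vertical below 0.12 rad and x of tamper2_grip in the frame of mat_top between -0.085 and 0.085 m and y of tamper2_grip in the frame of mat_top between -0.105 and 0.105 m and z of tamper2_grip in the frame of mat_top between 0.058 and 0.072 m and x of tamper3_grip in the frame of mat_top between -0.085 and 0.085 m and y of tamper3_grip in the frame of mat_top between -0.105 and 0.105 m and z of tamper3_grip in the frame of mat_top between 0.058 and 0.072 m and x of tamper4_grip in the frame of mat_top between -0.085 and 0.085 m and y of tamper4_grip in the frame of mat_top between -0.105 and 0.105 m and z of tamper4_grip in the frame of mat_top between 0.058 and 0.072 m); the robot touches nothing.
It fails at once if a bystander jar, bowl or pad is moved more than 40 mm (distance of any of white_jar, small_amber, mortar, label_pad from where it was at the start of the episode above 0.04 m).
Of tamper1, tamper2, tamper3, tamper4 only 2 to 4 are there at a start; the rules pass over those that are not, and their reading is None.
At some moment in a run one of tamper1, tamper2, tamper3, tamper4 may be knocked a few centimetres aside while the robot is not near it.
It also fails if it takes over 210 s, if anything falls off the work surface, if the arm or the gripper's body presses on something with over 40 N, if the wrist force passes 120 N, or if a joint passes its speed limit or range.

ROBOT

A 6-joint arm with a two-finger parallel gripper is mounted at the origin on the work surface. World frame = base frame: x ahead of the robot, y to its left, z up, the work surface at z = 0. Lengths are in mm, angles in rad, forces in N, time in s.
With the tool pointing down it reaches from about 275 to 725 mm from the base axis. Payload 15.9 kg.
Tool frame: the origin (TCP) lies midway between the tips of the shut fingers; the grasp point (between the pads) lies 19 mm behind it; z points along the fingers, y is the line along which they close (so a half turn about z gives the same grasp; the last joint's range is limited). The gripper opens to 85 mm and grips with 20 to 120 N. Pads are 22 mm wide; open, the fingers measure 114 mm over their backs; the gripper's body (76 mm by 85 mm) begins 54 mm behind the grasp point. The pads swing forward as they close: fully open they stand 13 mm farther back than shut.
Start: joints at [-1.33, 0.213, -0.034, 1.323, 0, 1.571], TCP at [119.235, -485.56, 231.306] pointing down, gripper open.
Joint ranges: [-2.98, 2.98], [-0.74, 1.72], [-1.14, 1.35], [-2.1, 2.04], [-1.57, 1.44], [-3.14, 3.14]. Speed limits (rad/s): [1.89, 1.89, 2.39, 2.57, 3.14, 3.14].

INTERFACE

Orientations are given as a unit quaternion [w, x, y, z].
In Python, from rig import robot gives the robot as it stands.
- The arm moves only by the tool jog_arm, never from a script. Its argument "rows" is a list of rows, each an object of numbers: "x", "y", "z": the shift along the tool's x, y, z normalised to -1 to 1, where 1 is 400 mm; "wx", "wy", "wz": the turn, a rotation vector about the tool's x, y, z normalised to -1 to 1, where 1 is 90 degrees; "jaw": the gripper command: -1 is shut, 1 is fully open, values between are in proportion. In form: [{"x": .., "y": .., "z": .., "wx": .., "wy": .., "wz": .., "jaw": ..}, ...]. A call has 1 to 5 rows; each row is the pose to reach, as a shift and turn from the pose commanded when the call began, along the tool's axes at that moment; what a row does not reach only later rows make up. A row lasts 1/10 s, in which the tool goes at most 50 mm and 8.59 degrees, less where a joint would pass 70% of its speed; a pose out of reach is approached as far as the arm can. A call with a number of a shift or a turn outside -1 to 1 is refused whole. A call with a gripper value outside its range is refused whole. The fingers move at their own pace and stop on an object; "force" is the grip in N (left out, the last holds). Time passes only in rows, so rows that repeat a pose let the fingers close. It gives the time, the measured TCP pose, the force, the opening and the grip force at its end, in the units of the state.
- robot.get_obs(): the state, without advancing time (a new reading comes with each control period).
- robot.snapshot(name): name is "scene" or "top" or "wrist"; returns a dict with "image" (384x512x3 uint8, red, green, blue), "depth" (384x512 float32, mm along the optical axis (not along the pixel's ray), 0 where there is no reading), "fx", "fy", "cx", "cy" (pixels), "extrinsics" (4x4, takes a point from camera to world coordinates). Camera axes: x right, y down, z forward; pixel columns grow to the right and rows downward; lengths in mm; the calibration is good to about 2 mm. The wrist camera is an equidistant fisheye: a pixel r from the principal point sees the ray r / f radians off the axis. A picture is of the moment at which its call begins.
- robot.sign_off(): hands the job in; it is judged then, once.
The state is a dict: "time_s": time; "qpos": joint angles; "joint_vel": joint speeds; "joint_torque": joint torques, N m; "ee_pos": TCP position; "ee_rot": TCP orientation; "force": force on the tool from outside, world axes, zero at the start; "torque": the same for the moment, N m; "grip_width": opening from 0.0 (shut) to 1.0 (fully open); "finger_force": force on a finger pad.
Only numpy, scipy, OpenCV 4.12 (cv2) and the standard library are available. Lean on these libraries where they do the work, as an engineer would, in place of code of your own. Each camera call takes 0.05 s, during which the arm holds its last target. There are 200 camera calls.

## Working session

There is one attempt and no reset: what is moved stays moved. The work goes in short steps, Python scripts to look and compute and a tool call to move; the robot and the scene stay as the last step left them, time stands still between calls to the robot, and variables do not carry over. Pictures are saved under pics/ and viewed, at most 14 in all, crops included, and the job is handed in when it is done.

Besides the shell and the picture viewer there is one more tool, called after "Emit:" by a JSON object that holds its "name" and its "arguments", one argument or row to a line. jog_arm: Moves the arm, as the interface text tells. Its arguments: {"type":"object","properties":{"rows":{"type":"array"},"force":{"type":"number"}},"required":["rows"]}

```bash
mkdir -p pics; ls; cat > h.py <<'E'
import numpy as np, cv2, pickle
from rig import robot
def snap(n,save=None):
    s=robot.snapshot(n)
    if save: cv2.imwrite('pics/'+save+'.png',s['image'][:,:,::-1])
    return s
def ray(s,u,v,fish=False):
    x=(u-s['cx'])/s['fx'];y=(v-s['cy'])/s['fy']
    if fish:
        r=np.hypot(x,y);k=np.sin(r)/r if r>1e-9 else 1;d=np.array([x*k,y*k,np.cos(r)])
    else: d=np.array([x,y,1.])
    E=np.array(s['extrinsics']);return E[:3,3],E[:3,:3]@d
def onz(s,u,v,z,fish=False):
    o,d=ray(s,u,v,fish);return o+d*(z-o[2])/d[2]
E
python3 - <<'E'
from h import *
for n in('scene','top'):
    s=snap(n,n+'0');print(n,s['fx'],s['cx'],s['cy'],np.round(s['extrinsics'],3).tolist())
    pickle.dump(s,open(n+'0.pkl','wb'))
o=robot.get_obs();print(o)
E
```

```text
pics
scene 347.1583527593021 254.73573073724353 187.8641437466209 [[0.451, 0.748, -0.487, 966.389], [0.892, -0.37, 0.258, -185.734], [0.012, -0.551, -0.834, 900.882], [0.0, 0.0, 0.0, 1.0]]
top 376.92378852217394 256.0574189452401 192.57192977250062 [[0.022, -0.994, 0.109, 442.681], [-0.999, -0.025, -0.025, 43.29], [0.027, -0.108, -0.994, 1048.877], [0.0, 0.0, 0.0, 1.0]]
{'time_s': 0.1, 'qpos': array([-1.32998911e+00,  2.13297936e-01, -3.49543223e-02,  1.32351675e+00,
       -1.55242498e-05,  1.57080023e+00]), 'joint_vel': array([ 6.75103405e-05, -1.21770561e-03,  1.91512348e-03, -7.97012589e-04,
       -3.89607898e-04, -8.35885800e-04]), 'joint_torque': array([ 2.83082300e-03, -6.87246823e+01,  4.87808454e+01,  1.21029801e-02,
        1.98012053e-04,  3.79045105e-06]), 'ee_pos': array([ 119.1676498 , -485.2853106 ,  230.88683616]), 'ee_rot': array([-4.81885803e-04,  9.92760354e-01,  1.20110959e-01, -6.61224873e-05]), 'force': array([ 0.31870465, -0.62233111, -0.33326284]), 'torque': array([-0.01966917,  0.02606108, -0.00438422]), 'finger_force': 0.0, 'grip_width': 0.9989549001782678}
```

View pics/top0.png

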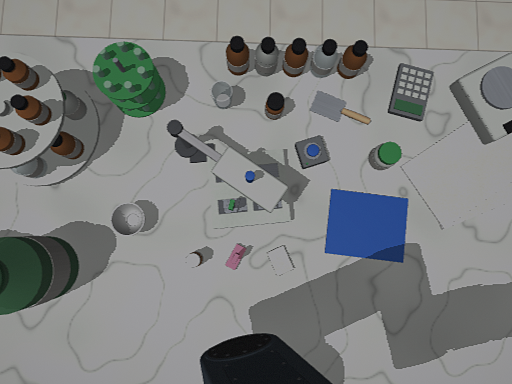

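View pics/scene0.png

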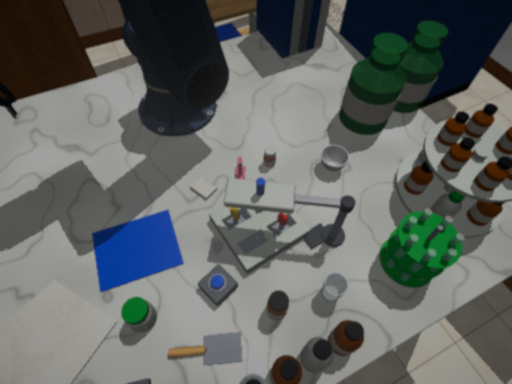

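```bash
cat >> h.py <<'E'
def blobs(im,lo,hi,amin=15):
    hsv=cv2.cvtColor(im,cv2.COLOR_RGB2HSV);m=cv2.inRange(hsv,np.array(lo),np.array(hi))
    n,l,st,c=cv2.connectedComponentsWithStats(m)
    return [(st[i,4],c[i],l==i) for i in range(1,n) if st[i,4]>=amin]
def tri(s1,p1,s2,p2):
    (o1,d1),(o2,d2)=ray(s1,*p1),ray(s2,*p2)
    t=np.linalg.lstsq(np.c_[d1,-d2],o2-o1,rcond=None)[0]
    a,b=o1+t[0]*d1,o2+t[1]*d2;return (a+b)/2,np.linalg.norm(a-b)
E
python3 - <<'E'
from h import *
for n in('scene','top'):
    s=pickle.load(open(n+'0.pkl','rb'))
    for a,c,m in blobs(s['image'],(105,140,60),(125,255,255)):
        print(n,a,c.round(1),[onz(s,*c,z).round(1).tolist() for z in(4,46,216)])
        if a>3000:
            cn=max(cv2.findContours(m.astype(np.uint8),0,2)[0],key=len);r=cv2.minAreaRect(cn);b=cv2.boxPoints(r);print([onz(s,*p,4).round(1).tolist() for p in b])
S=pickle.load(open('scene0.pkl','rb'));T=pickle.load(open('top0.pkl','rb'))
print('post',tri(S,(347,203),T,(175,128)))
for p in((211,226),(290,220),(288,150),(214,228)):print('dock',p,onz(T,*p,15))
for p in((247,271),(211,214)):print('dockS',p,onz(S,*p,30))
print([onz(T,*p,0).round() for p in((195,260),(235,256),(280,260),(128,222))])
E
```

```text
scene 270 [226.3  31.7] [[-348.1, 350.9, 4.0], [-286.5, 325.8, 46.0], [-37.4, 224.0, 216.0]]
scene 45 [260.3 181.9] [[430.0, 117.3, 4.0], [455.1, 103.1, 46.0], [556.8, 45.7, 216.0]]
scene 4724 [135.3 249.8] [[478.9, -296.0, 4.0], [501.7, -290.9, 46.0], [594.1, -270.0, 216.0]]
[[372.5, -415.2, 4.0], [394.6, -175.5, 4.0], [579.9, -189.4, 4.0], [551.3, -407.5, 4.0]]
scene 126 [216.7 281.3] [[660.4, -130.5, 4.0], [674.7, -133.1, 46.0], [732.7, -143.6, 216.0]]
top 111 [312.6 149.8] [[683.1, -140.4, 4.0], [673.4, -133.0, 46.0], [634.3, -103.1, 216.0]]
top 73 [249.5 175.8] [[603.9, 36.9, 4.0], [597.4, 37.2, 46.0], [571.2, 38.2, 216.0]]
top 4969 [366.3 225.4] [[472.7, -291.7, 4.0], [471.5, -278.3, 46.0], [466.6, -223.8, 216.0]]
[[396.6, -171.4, 4.0], [573.4, -193.3, 4.0], [551.1, -416.4, 4.0], [374.2, -390.2, 4.0]]
post (array([685.08005688, 215.51955153, 183.34141417]), np.float64(1.4041476975630431))
dock (211, 226) [461.20640402 138.40174868  15.        ]
dock (290, 220) [482.48079701 -77.2197671   15.        ]
dock (288, 150) [678.03444286 -69.21206587  15.        ]
dock (214, 228) [455.9651995  130.06593604  15.        ]
dockS (247, 271) [679.45851215 -51.15453985  30.        ]
dockS (211, 214) [481.97038782 -68.95628923  30.        ]
[array([368., 180.,   0.]), array([381.,  71.,   0.]), array([373., -53.,   0.]), array([467., 368.,   0.])]
```

```bash
cat > mv.py <<'E'
import sys,numpy as np
from scipy.spatial.transform import Rotation as R
from rig import robot
# usage: mv.py x,y,z,yawdeg ... ; all relative to the present pose; yaw = azimuth of tool x
o=robot.get_obs();q=o['ee_rot'];C=R.from_quat([q[1],q[2],q[3],q[0]]);p=o['ee_pos']
M=C.as_matrix();print('now',p.round(1),'yaw',round(np.degrees(np.arctan2(M[1,0],M[0,0])),1),'q',o['qpos'].round(2),'t',o['time_s'],'w',round(o['grip_width'],2))
for a in sys.argv[1:]:
    v=list(map(float,a.split(',')));t=np.array(v[:3])
    if len(v)<4: v.append(np.degrees(np.arctan2(M[1,0],M[0,0])))
    y=np.radians(v[3]);T=np.array([[np.cos(y),np.sin(y),0],[np.sin(y),-np.cos(y),0],[0,0,-1]])
    d=M.T@(t-p)/400;w=R.from_matrix(M.T@T).as_rotvec()/(np.pi/2)
    print(v,'xyz',d.round(3).tolist(),'w',w.round(3).tolist(),'rows',int(np.ceil(max(np.linalg.norm(t-p)/50,np.linalg.norm(w)*90/8.59))))
E
python3 mv.py 300,-370,230 480,-255,230 674,-133,150 674,-133,60
```

```text
now [ 119.2 -485.3  230.9] yaw 13.8 q [-1.33  0.21 -0.03  1.32 -0.    1.57] t 0.1 w 1.0
[300.0, -370.0, 230.0, np.float64(13.797014808090244)] xyz [0.508, -0.172, 0.002] w [-0.001, 0.0, -0.0] rows 5
[480.0, -255.0, 230.0, np.float64(13.797014808090244)] xyz [1.013, -0.344, 0.003] w [-0.001, 0.0, -0.0] rows 9
[674.0, -133.0, 150.0, np.float64(13.797014808090244)] xyz [1.557, -0.524, 0.203] w [-0.001, 0.0, -0.0] rows 14
[674.0, -133.0, 60.0, np.float64(13.797014808090244)] xyz [1.557, -0.524, 0.428] w [-0.001, 0.0, -0.0] rows 14
```

Emit:
{"name": "jog_arm", "arguments": {
  "rows": [
    {"x": 0.508,"y": -0.172,"z": 0,"jaw": -1},
    {"x": 0.508,"y": -0.172,"z": 0,"jaw": -1},
    {"x": 0.508,"y": -0.172,"z": 0,"jaw": -1},
    {"x": 0.508,"y": -0.172,"z": 0,"jaw": -1},
    {"x": 0.508,"y": -0.172,"z": 0,"jaw": -1}
  ]
}}

```text
$.rows[0]: bad value
```

Emit:
{"name": "jog_arm", "arguments": {
  "rows": [
    {"x": 0.505,"y": -0.172,"z": 0,"jaw": -1},
    {"x": 0.505,"y": -0.172,"z": 0,"jaw": -1},
    {"x": 0.505,"y": -0.172,"z": 0,"jaw": -1},
    {"x": 0.505,"y": -0.172,"z": 0,"jaw": -1},
    {"x": 0.505,"y": -0.172,"z": 0,"jaw": -1}
  ]
}}

```text
$.rows[0]: bad value
```

```bash
python3 mv.py 674,-133,150 674,-133,60
```

```text
now [ 119.2 -485.3  230.9] yaw 13.8 q [-1.33  0.21 -0.03  1.32 -0.    1.57] t 0.1 w 1.0
[674.0, -133.0, 150.0, np.float64(13.797014808090244)] xyz [1.557, -0.524, 0.203] w [-0.001, 0.0, -0.0] rows 14
[674.0, -133.0, 60.0, np.float64(13.797014808090244)] xyz [1.557, -0.524, 0.428] w [-0.001, 0.0, -0.0] rows 14
```

Perhaps all seven numbers are required.

Emit:
{"name": "jog_arm", "arguments": {
  "rows": [
    {"x": 0.508,"y": -0.172,"z": 0,"wx": 0,"wy": 0,"wz": 0,"jaw": -1},
    {"x": 0.508,"y": -0.172,"z": 0,"wx": 0,"wy": 0,"wz": 0,"jaw": -1},
    {"x": 0.508,"y": -0.172,"z": 0,"wx": 0,"wy": 0,"wz": 0,"jaw": -1},
    {"x": 0.508,"y": -0.172,"z": 0,"wx": 0,"wy": 0,"wz": 0,"jaw": -1},
    {"x": 0.508,"y": -0.172,"z": 0,"wx": 0,"wy": 0,"wz": 0,"jaw": -1}
  ]
}}

```text
time_s: 0.6
ee_pos: [303.0, -367.7, 231.1]
ee_rot: [-0.0, 0.993, 0.122, 0.0]
force: [-0.9, 0.0, -0.6]
grip_width: 0.14
finger_force: 0.0
```

Emit:
{"name": "jog_arm", "arguments": {
  "rows": [
    {"x": 0.505,"y": -0.172,"z": 0,"wx": 0,"wy": 0,"wz": 0,"jaw": -1},
    {"x": 0.505,"y": -0.172,"z": 0,"wx": 0,"wy": 0,"wz": 0,"jaw": -1},
    {"x": 0.505,"y": -0.172,"z": 0,"wx": 0,"wy": 0,"wz": 0,"jaw": -1},
    {"x": 0.505,"y": -0.172,"z": 0,"wx": 0,"wy": 0,"wz": 0,"jaw": -1},
    {"x": 0.505,"y": -0.172,"z": 0,"wx": 0,"wy": 0,"wz": 0,"jaw": -1}
  ]
}}

```text
time_s: 1.1
ee_pos: [482.9, -252.4, 230.5]
ee_rot: [-0.001, 0.993, 0.122, -0.0]
force: [-1.0, -0.1, -0.6]
grip_width: 0.002
finger_force: 0.0
```

```bash
python3 mv.py 674,-133,150 674,-133,60
```

```text
now [ 482.9 -252.4  230.5] yaw 14.0 q [-0.48  0.31  0.09  1.35  0.    2.42] t 1.1 w 0.0
[674.0, -133.0, 150.0, np.float64(13.996382948643857)] xyz [0.536, -0.174, 0.201] w [-0.001, 0.0, -0.0] rows 5
[674.0, -133.0, 60.0, np.float64(13.996382948643857)] xyz [0.536, -0.174, 0.426] w [-0.001, 0.0, -0.0] rows 6
```

Emit:
{"name": "jog_arm", "arguments": {
  "rows": [
    {"x": 0.536,"y": -0.174,"z": 0.2,"wx": 0,"wy": 0,"wz": 0,"jaw": -1},
    {"x": 0.536,"y": -0.174,"z": 0.2,"wx": 0,"wy": 0,"wz": 0,"jaw": -1},
    {"x": 0.536,"y": -0.174,"z": 0.2,"wx": 0,"wy": 0,"wz": 0,"jaw": -1},
    {"x": 0.536,"y": -0.174,"z": 0.2,"wx": 0,"wy": 0,"wz": 0,"jaw": -1},
    {"x": 0.536,"y": -0.174,"z": 0.2,"wx": 0,"wy": 0,"wz": 0,"jaw": -1}
  ]
}}

```text
time_s: 1.6
ee_pos: [672.8, -135.1, 149.6]
ee_rot: [-0.0, 0.993, 0.12, -0.001]
force: [0.2, -0.0, -0.0]
grip_width: -0.003
finger_force: 0.0
```

Emit:
{"name": "jog_arm", "arguments": {
  "rows": [
    {"x": 0,"y": 0,"z": 0.22,"wx": 0,"wy": 0,"wz": 0,"jaw": -1},
    {"x": 0,"y": 0,"z": 0.22,"wx": 0,"wy": 0,"wz": 0,"jaw": -1},
    {"x": 0,"y": 0,"z": 0.22,"wx": 0,"wy": 0,"wz": 0,"jaw": -1},
    {"x": 0,"y": 0,"z": 0.22,"wx": 0,"wy": 0,"wz": 0,"jaw": -1}
  ]
}}

```text
time_s: 2.0
ee_pos: [671.1, -136.9, 64.0]
ee_rot: [-0.0, 0.993, 0.12, -0.0]
force: [1.1, -0.1, 0.7]
grip_width: -0.0
finger_force: 0.0
```

```bash
python3 mv.py 674,-133,45 674,-133,39
```

```text
now [ 671.1 -136.9   64. ] yaw 13.8 q [-0.2   0.67  0.23  1.14 -0.    2.7 ] t 2.0 w -0.0
[674.0, -133.0, 45.0, np.float64(13.774003998696132)] xyz [0.009, -0.008, 0.047] w [-0.0, 0.001, -0.0] rows 1
[674.0, -133.0, 39.0, np.float64(13.774003998696132)] xyz [0.009, -0.008, 0.062] w [-0.0, 0.001, -0.0] rows 1
```

Emit:
{"name": "jog_arm", "arguments": {
  "rows": [
    {"x": 0.009,"y": -0.008,"z": 0.035,"wx": 0,"wy": 0,"wz": 0,"jaw": -1},
    {"x": 0.009,"y": -0.008,"z": 0.045,"wx": 0,"wy": 0,"wz": 0,"jaw": -1},
    {"x": 0.009,"y": -0.008,"z": 0.052,"wx": 0,"wy": 0,"wz": 0,"jaw": -1},
    {"x": 0.009,"y": -0.008,"z": 0.058,"wx": 0,"wy": 0,"wz": 0,"jaw": -1},
    {"x": 0.009,"y": -0.008,"z": 0.058,"wx": 0,"wy": 0,"wz": 0,"jaw": -1}
  ]
}}

```text
time_s: 2.5
ee_pos: [674.7, -132.7, 40.5]
ee_rot: [0.0, 0.993, 0.12, 0.0]
force: [1.1, 1.0, 2.5]
grip_width: 0.0
finger_force: 1.6
```

Emit:
{"name": "jog_arm", "arguments": {
  "rows": [
    {"x": 0,"y": 0,"z": 0.004,"wx": 0,"wy": 0,"wz": 0,"jaw": -1},
    {"x": 0,"y": 0,"z": 0.006,"wx": 0,"wy": 0,"wz": 0,"jaw": -1},
    {"x": 0,"y": 0,"z": 0.006,"wx": 0,"wy": 0,"wz": 0,"jaw": -1}
  ]
}}

```text
time_s: 2.8
ee_pos: [674.8, -132.7, 39.9]
ee_rot: [0.0, 0.993, 0.12, 0.001]
force: [-6.7, 1.3, 24.0]
grip_width: -0.001
finger_force: 11.7
```

Emit:
{"name": "jog_arm", "arguments": {
  "rows": [
    {"x": 0,"y": 0,"z": 0,"wx": 0,"wy": 0,"wz": 0,"jaw": -1},
    {"x": 0,"y": 0,"z": -0.05,"wx": 0,"wy": 0,"wz": 0,"jaw": -1},
    {"x": 0,"y": 0,"z": -0.3,"wx": 0,"wy": 0,"wz": 0,"jaw": -1},
    {"x": 0,"y": 0,"z": -0.3,"wx": 0,"wy": 0,"wz": 0,"jaw": -1},
    {"x": 0,"y": 0,"z": -0.3,"wx": 0,"wy": 0,"wz": 0,"jaw": -1}
  ]
}}

```text
time_s: 3.3
ee_pos: [676.9, -133.3, 165.3]
ee_rot: [0.002, 0.993, 0.12, 0.005]
force: [1.8, -0.9, -0.0]
grip_width: -0.004
finger_force: 0.0
```

```bash
python3 - <<'E'
from h import *
S=pickle.load(open('scene0.pkl','rb'));T=pickle.load(open('top0.pkl','rb'))
print(tri(S,(260.3,185.9-4),T,(249.5,175.8)),tri(S,(216.7,281.3),T,(312.6,149.8)))
E
python3 mv.py 666,-120,285,30 565,42,285,60
```

```text
(array([568.36353787,  38.64560973, 235.51785789]), np.float64(0.9489332907615974)) (array([ 673.97437372, -133.19219101,   43.83157772]), np.float64(0.3092511680674779))
now [ 676.9 -133.3  165.3] yaw 13.8 q [-0.19  0.63  0.43  1.36 -0.    2.71] t 3.3 w -0.0
[666.0, -120.0, 285.0, 30.0] xyz [-0.016, -0.038, -0.3] w [0.004, -0.005, -0.18] rows 3
[565.0, 42.0, 285.0, 60.0] xyz [-0.165, -0.491, -0.303] w [0.005, -0.004, -0.513] rows 6
```

Emit:
{"name": "jog_arm", "arguments": {
  "rows": [
    {"x": -0.016,"y": -0.038,"z": -0.3,"wx": 0,"wy": 0,"wz": -0.1,"jaw": -1},
    {"x": -0.016,"y": -0.038,"z": -0.3,"wx": 0,"wy": 0,"wz": -0.2,"jaw": -1},
    {"x": -0.016,"y": -0.038,"z": -0.3,"wx": 0,"wy": 0,"wz": -0.2,"jaw": -1}
  ]
}}

```text
time_s: 3.6
ee_pos: [664.6, -119.2, 282.7]
ee_rot: [0.001, 0.961, 0.277, 0.002]
force: [0.6, -0.8, 0.2]
grip_width: 0.002
finger_force: 0.0
```

```bash
python3 mv.py 568,39,285,60
```

```text
now [ 664.6 -119.2  282.7] yaw 32.1 q [-0.18  0.63  0.73  1.66 -0.    2.4 ] t 3.6 w 0.0
[568.0, 39.0, 285.0, 60.0] xyz [0.006, -0.463, -0.007] w [0.003, -0.002, -0.31] rows 4
```

Emit:
{"name": "jog_arm", "arguments": {
  "rows": [
    {"x": 0.006,"y": -0.463,"z": -0.007,"wx": 0,"wy": 0,"wz": -0.31,"jaw": 1},
    {"x": 0.006,"y": -0.463,"z": -0.007,"wx": 0,"wy": 0,"wz": -0.31,"jaw": 1},
    {"x": 0.006,"y": -0.463,"z": -0.007,"wx": 0,"wy": 0,"wz": -0.31,"jaw": 1},
    {"x": 0.006,"y": -0.463,"z": -0.007,"wx": 0,"wy": 0,"wz": -0.31,"jaw": 1},
    {"x": 0.006,"y": -0.463,"z": -0.007,"wx": 0,"wy": 0,"wz": -0.31,"jaw": 1}
  ]
}}

```text
time_s: 4.1
ee_pos: [566.9, 42.4, 281.5]
ee_rot: [-0.0, 0.866, 0.5, 0.0]
force: [0.0, -0.6, -0.0]
grip_width: 0.842
finger_force: 0.0
```

```bash
python3 - <<'E'
from h import *
s=snap('wrist','w1');pickle.dump(s,open('w1.pkl','wb'))
for a,c,m in blobs(s['image'],(105,140,60),(125,255,255)): print(a,c,onz(s,*c,241,True),onz(s,*c,216,True))
E
python3 mv.py 568,39,200,60
```

```text
992 [259.15423387 217.66532258] [572.87030857  45.0191185  241.        ] [568.3049717   36.20932059 216.        ]
322 [374.92857143 231.24223602] [638.98552243  -6.20036904 241.        ] [643.47244747 -22.02295855 216.        ]
3680 [288.77798913 313.35380435] [552.76539708 -37.72490962 241.        ] [545.44736664 -57.86372805 216.        ]
now [568.   40.8 281.2] yaw 59.8 q [ 0.07  0.36  0.29  1.5  -0.    2.17] t 4.15 w 0.92
[568.0, 39.0, 200.0, 60.0] xyz [-0.004, 0.002, 0.203] w [0.0, -0.0, -0.002] rows 2
```

View pics/w1.png

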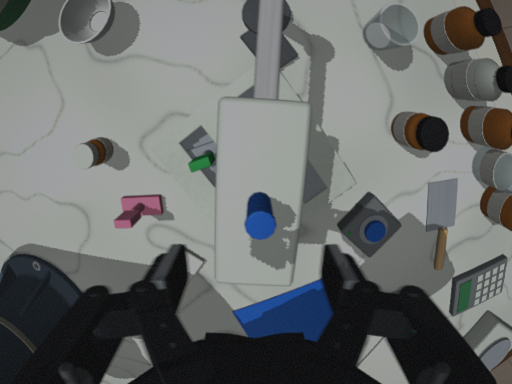

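Emit:
{"name": "jog_arm", "arguments": {
  "rows": [
    {"x": 0,"y": 0,"z": 0.12,"wx": 0,"wy": 0,"wz": 0,"jaw": 1},
    {"x": 0,"y": 0,"z": 0.2,"wx": 0,"wy": 0,"wz": 0,"jaw": 1},
    {"x": 0,"y": 0,"z": 0.2,"wx": 0,"wy": 0,"wz": 0,"jaw": 0},
    {"x": 0,"y": 0,"z": 0.2,"wx": 0,"wy": 0,"wz": 0,"jaw": -1},
    {"x": 0,"y": 0,"z": 0.2,"wx": 0,"wy": 0,"wz": 0,"jaw": -1}
  ],
  "force": 50
}}

```text
time_s: 4.65
ee_pos: [570.1, 38.9, 202.5]
ee_rot: [0.001, 0.868, 0.497, 0.001]
force: [0.3, -0.1, -0.6]
grip_width: 0.515
finger_force: 0.0
```

Emit:
{"name": "jog_arm", "arguments": {
  "rows": [
    {"x": 0,"y": 0,"z": 0,"wx": 0,"wy": 0,"wz": 0,"jaw": -1},
    {"x": 0,"y": 0,"z": 0,"wx": 0,"wy": 0,"wz": 0,"jaw": -1},
    {"x": 0,"y": 0,"z": 0,"wx": 0,"wy": 0,"wz": 0,"jaw": -1}
  ]
}}

```text
time_s: 4.95
ee_pos: [569.8, 39.2, 202.1]
ee_rot: [0.001, 0.867, 0.498, 0.001]
force: [0.7, -0.8, 7.8]
grip_width: 0.23
finger_force: 48.4
```

```bash
cat > arc.py <<'E'
import sys,numpy as np
from rig import robot
# points on arc about hinge from present position, clockwise angles (rad) given -> tool-frame shifts/400
from scipy.spatial.transform import Rotation as R
o=robot.get_obs();q=o['ee_rot'];M=R.from_quat([q[1],q[2],q[3],q[0]]).as_matrix();p=o['ee_pos']
H=np.array([float(sys.argv[1]),float(sys.argv[2])]);v=p[:2]-H;print(p.round(1),'r',np.hypot(*v),'az',np.degrees(np.arctan2(v[1],v[0])),'f',o['force'].round(1),'w',round(o['grip_width'],3))
for a in sys.argv[3:]:
    a=float(a);c,s=np.cos(-a),np.sin(-a);t=H+[c*v[0]-s*v[1],s*v[0]+c*v[1]]
    print(a,t.round(),(M.T@np.r_[t-p[:2],0]/400).round(3)[:2].tolist())
E
python3 arc.py 686 215 .1 .2 .3 .4 .5
```

```text
[569.8  39.2 202.1] r 210.74999484075764 az -123.47063410794215 f [ 0.7 -0.8  7.8] w 0.23
0.1 [553.  52.] [0.006, -0.052]
0.2 [537.  66.] [0.016, -0.104]
0.3 [523.  81.] [0.032, -0.154]
0.4 [510.  98.] [0.053, -0.203]
0.5 [500. 116.] [0.078, -0.249]
```

Emit:
{"name": "jog_arm", "arguments": {
  "rows": [
    {"x": 0.006,"y": -0.052,"z": 0,"wx": 0,"wy": 0,"wz": 0,"jaw": -1},
    {"x": 0.016,"y": -0.104,"z": 0,"wx": 0,"wy": 0,"wz": 0,"jaw": -1},
    {"x": 0.032,"y": -0.154,"z": 0,"wx": 0,"wy": 0,"wz": 0,"jaw": -1},
    {"x": 0.053,"y": -0.203,"z": 0,"wx": 0,"wy": 0,"wz": 0,"jaw": -1},
    {"x": 0.053,"y": -0.203,"z": 0,"wx": 0,"wy": 0,"wz": 0,"jaw": -1}
  ]
}}

```text
time_s: 5.45
ee_pos: [508.0, 99.5, 201.7]
ee_rot: [0.0, 0.867, 0.498, -0.0]
force: [-10.9, -4.7, 10.3]
grip_width: 0.228
finger_force: 50.0
```

```bash
python3 arc.py 686 215 .1 .2 .3 .4 .5
```

```text
[508.   99.5 201.7] r 212.20341891154817 az -147.0318636459295 f [-10.9  -4.7  10.3] w 0.228
0.1 [497. 118.] [0.026, -0.046]
0.2 [489. 137.] [0.057, -0.089]
0.3 [482. 157.] [0.092, -0.129]
0.4 [477. 178.] [0.13, -0.166]
0.5 [474. 199.] [0.173, -0.198]
```

Emit:
{"name": "jog_arm", "arguments": {
  "rows": [
    {"x": 0.026,"y": -0.046,"z": 0,"wx": 0,"wy": 0,"wz": 0,"jaw": -1},
    {"x": 0.055,"y": -0.089,"z": 0,"wx": 0,"wy": 0,"wz": 0,"jaw": -1},
    {"x": 0.09,"y": -0.13,"z": 0,"wx": 0,"wy": 0,"wz": 0,"jaw": -1},
    {"x": 0.128,"y": -0.168,"z": 0,"wx": 0,"wy": 0,"wz": 0,"jaw": -1},
    {"x": 0.171,"y": -0.2,"z": 0,"wx": 0,"wy": 0,"wz": 0,"jaw": -1}
  ]
}}

```text
time_s: 5.95
ee_pos: [475.3, 198.4, 201.7]
ee_rot: [0.001, 0.867, 0.497, 0.001]
force: [6.5, -4.2, 1.8]
grip_width: 0.225
finger_force: 50.0
```

```bash
python3 arc.py 686 215 .1 .2 .3 .4 .5 .6
```

```text
[475.3 198.4 201.7] r 211.37047253522283 az -175.50602841585524 f [ 6.5 -4.2  1.8] w 0.225
0.1 [475. 220.] [0.045, -0.028]
0.2 [476. 241.] [0.092, -0.051]
0.3 [480. 261.] [0.142, -0.07]
0.4 [485. 282.] [0.193, -0.083]
0.5 [493. 301.] [0.245, -0.092]
0.6 [503. 320.] [0.298, -0.095]
```

Emit:
{"name": "jog_arm", "arguments": {
  "rows": [
    {"x": 0.045,"y": -0.028,"z": 0,"wx": 0,"wy": 0,"wz": 0,"jaw": -1},
    {"x": 0.092,"y": -0.051,"z": 0,"wx": 0,"wy": 0,"wz": 0,"jaw": -1},
    {"x": 0.142,"y": -0.07,"z": 0,"wx": 0,"wy": 0,"wz": 0,"jaw": -1},
    {"x": 0.193,"y": -0.083,"z": 0,"wx": 0,"wy": 0,"wz": 0,"jaw": -1},
    {"x": 0.245,"y": -0.092,"z": 0,"wx": 0,"wy": 0,"wz": 0,"jaw": -1}
  ]
}}

```text
time_s: 6.45
ee_pos: [492.1, 302.1, 201.6]
ee_rot: [-0.0, 0.867, 0.498, -0.0]
force: [-4.3, -2.5, 7.1]
grip_width: 0.226
finger_force: 49.5
```

```bash
python3 arc.py 686 215 .05 .1
```

```text
[492.1 302.1 201.6] r 212.59076686598593 az 155.81163607988236 f [-4.3 -2.5  7.1] w 0.226
0.05 [497. 312.] [0.026, -0.002]
0.1 [502. 321.] [0.053, -0.003]
```

Emit:
{"name": "jog_arm", "arguments": {
  "rows": [
    {"x": 0,"y": 0,"z": 0,"wx": 0,"wy": 0,"wz": 0,"jaw": 1},
    {"x": 0,"y": 0,"z": 0,"wx": 0,"wy": 0,"wz": 0,"jaw": 1},
    {"x": 0,"y": 0,"z": 0,"wx": 0,"wy": 0,"wz": 0,"jaw": 1},
    {"x": 0,"y": 0,"z": -0.125,"wx": 0,"wy": 0,"wz": 0,"jaw": 1},
    {"x": 0,"y": 0,"z": -0.25,"wx": 0,"wy": 0,"wz": 0,"jaw": 1}
  ]
}}

```text
time_s: 6.95
ee_pos: [491.5, 299.7, 301.1]
ee_rot: [0.0, 0.868, 0.497, -0.001]
force: [1.5, 0.8, 1.5]
grip_width: 1.001
finger_force: 0.0
```

```bash
python3 mv.py 500,120,310,60 480,20,310,60
```

```text
now [491.5 299.7 301.1] yaw 59.6 q [ 0.55  0.39  0.38  1.57 -0.    2.65] t 6.95 w 1.0
[500.0, 120.0, 310.0, 60.0] xyz [-0.377, 0.245, -0.022] w [-0.001, 0.002, -0.004] rows 4
[480.0, 20.0, 310.0, 60.0] xyz [-0.618, 0.329, -0.021] w [-0.001, 0.002, -0.004] rows 6
```

Emit:
{"name": "jog_arm", "arguments": {
  "rows": [
    {"x": -0.618,"y": 0.329,"z": -0.02,"wx": 0,"wy": 0,"wz": 0,"jaw": 1},
    {"x": -0.618,"y": 0.329,"z": -0.02,"wx": 0,"wy": 0,"wz": 0,"jaw": 1},
    {"x": -0.618,"y": 0.329,"z": -0.02,"wx": 0,"wy": 0,"wz": 0,"jaw": 1},
    {"x": -0.618,"y": 0.329,"z": -0.02,"wx": 0,"wy": 0,"wz": 0,"jaw": 1},
    {"x": -0.618,"y": 0.329,"z": -0.02,"wx": 0,"wy": 0,"wz": 0,"jaw": 1}
  ]
}}

```text
time_s: 7.45
ee_pos: [481.8, 49.0, 308.2]
ee_rot: [0.0, 0.867, 0.498, 0.0]
force: [1.4, -0.7, 0.8]
grip_width: 0.998
finger_force: 0.0
```

Emit:
{"name": "jog_arm", "arguments": {
  "rows": [
    {"x": -0.1,"y": 0.05,"z": 0,"wx": 0,"wy": 0,"wz": 0,"jaw": 1},
    {"x": -0.1,"y": 0.05,"z": 0,"wx": 0,"wy": 0,"wz": 0,"jaw": 1},
    {"x": -0.1,"y": 0.05,"z": 0,"wx": 0,"wy": 0,"wz": 0,"jaw": 1}
  ]
}}

```text
time_s: 7.75
ee_pos: [479.4, 5.5, 308.0]
ee_rot: [0.0, 0.868, 0.496, 0.0]
force: [0.0, -0.1, 0.8]
grip_width: 1.0
finger_force: 0.0
```

```bash
python3 - <<'E'
from h import *
s=snap('wrist','w2');pickle.dump(s,open('w2.pkl','wb'))
t=snap('scene','s2');pickle.dump(t,open('s2.pkl','wb'))
t=snap('top','t2');pickle.dump(t,open('t2.pkl','wb'))
cv2.imwrite('pics/c2.png',cv2.resize(np.hstack([s['image'],t['image'][60:,150:350].copy().repeat(1,0) if 0 else np.zeros((384,1,3),np.uint8)])[:,:,::-1],(800,600)))
E
python3 mv.py
```

```text
now [479.7   7.5 307.7] yaw 59.7 q [0.02 0.17 0.11 1.51 0.   2.11] t 7.9 w 1.0
```

View pics/c2.png

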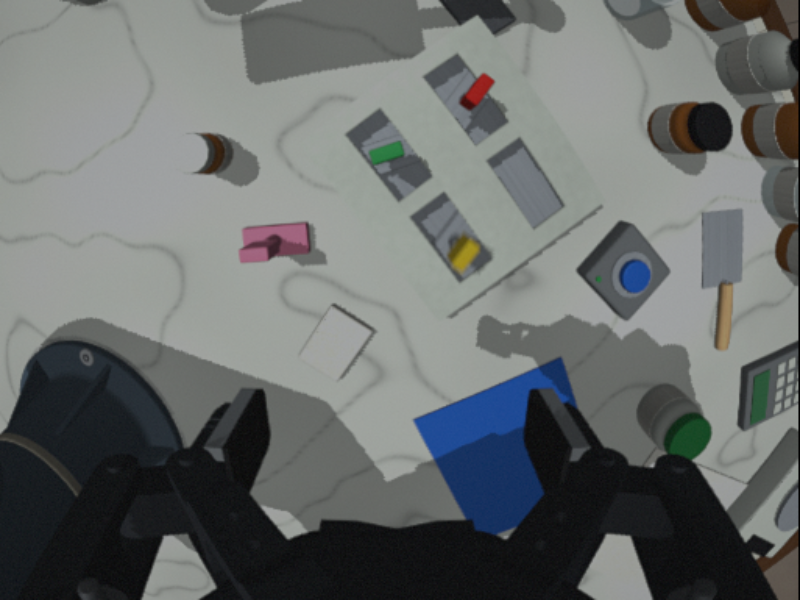

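View pics/t2.png

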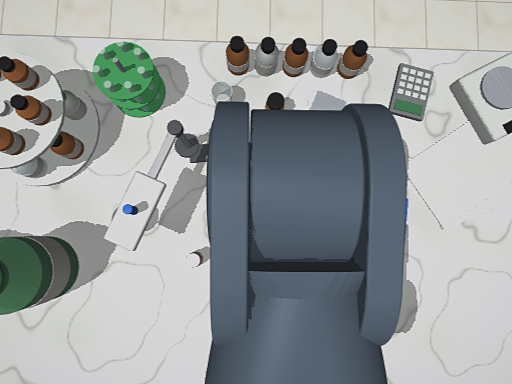

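```bash
cat >> h.py <<'E'
COL={'green':((50,110,50),(85,255,255)),'yellow':((20,140,80),(35,255,255)),'red':((0,170,80),(5,255,255)),'orange':((8,170,80),(18,255,255))}
def grips(s,zmin=80,fish=True,rng=(350,750,-450,250)):
    out={}
    for n,(lo,hi) in COL.items():
        hsv=cv2.cvtColor(s['image'],cv2.COLOR_RGB2HSV);m=cv2.inRange(hsv,np.array(lo),np.array(hi))
        P=[]
        for v,u in zip(*np.nonzero(m)):
            d=s['depth'][v,u]
            if d<=0: continue
            o,r=ray(s,u,v,fish);E=np.array(s['extrinsics']);rz=E[:3,2]@r
            p=o+r*d/rz
            if rng[0]<p[0]<rng[1] and rng[2]<p[1]<rng[3] and p[2]<130: P.append(p)
        if len(P)<8: continue
        P=np.array(P);zt=np.percentile(P[:,2],90);Q=P[P[:,2]>zt-6]
        c,sz,a=cv2.minAreaRect(Q[:,:2].astype(np.float32))
        if sz[0]<sz[1]: a+=90
        out[n]=(np.round(c,1),round(zt,1),len(Q),np.round(sz,1),round((a+90)%180-90,1))
        print(n,*out[n],'(centre, ztop, n, size, long-axis azimuth)')
    return out
E
python3 - <<'E'
from h import *
s=pickle.load(open('w2.pkl','rb'));grips(s)
c=lambda u,v:onz(s,u*.64,v*.64,35,True)[:2]
for q in([(488,160),(515,140),(563,208),(535,228)],[(422,77),(458,54),(507,122),(480,145)],[(346,133),(380,109),(433,180),(403,202)],[(411,218),(444,193),(493,260),(462,283)]):
    P=np.array([c(*p) for p in q]);e=P[2]-P[1];e2=P[3]-P[0];print(P.mean(0).round(1),np.linalg.norm(e).round(1),np.linalg.norm(P[1]-P[0]).round(1),np.degrees(np.arctan2(*(e+e2)[::-1])).round(1))
print(c(450,316),c(602,207))
E
```

```text
green [ 587.8 -130.1] 90.6 363 [ 51.7 471.4] -68.4 (centre, ztop, n, size, long-axis azimuth)
yellow [530.  -17.5] 90.9 148 [22.8 10.2] 19.9 (centre, ztop, n, size, long-axis azimuth)
red [604.6  92.9] 91.4 172 [24.7 11. ] 24.1 (centre, ztop, n, size, long-axis azimuth)
[6.126e+02 3.000e-01] 77.4 31.3 -82.2
[603.   93.1] 75.2 39.0 -82.1
[518.4  82. ] 78.9 36.6 -82.9
[529.2 -11. ] 76.8 37.1 -82.3
[491.34656802 -74.15094183] [671.00233598 -53.75070414]
```

```bash
python3 - <<'E'
from h import *
s=pickle.load(open('w2.pkl','rb'));grips(s,rng=(450,700,-60,250))
E
python3 mv.py 530,-17,130,20 530,-17,52,20
```

```text
green [517.4  84.3] 91.6 192 [11.2 24.5] -11.9 (centre, ztop, n, size, long-axis azimuth)
yellow [530.  -17.5] 90.9 148 [22.8 10.2] 19.9 (centre, ztop, n, size, long-axis azimuth)
red [604.6  92.9] 91.4 172 [24.7 11. ] 24.1 (centre, ztop, n, size, long-axis azimuth)
now [479.7   7.5 307.7] yaw 59.7 q [0.02 0.17 0.11 1.51 0.   2.11] t 7.9 w 1.0
[530.0, -17.0, 130.0, 20.0] xyz [0.01, 0.14, 0.444] w [-0.0, -0.0, 0.442] rows 5
[530.0, -17.0, 52.0, 20.0] xyz [0.01, 0.14, 0.639] w [-0.0, -0.0, 0.442] rows 6
```

Emit:
{"name": "jog_arm", "arguments": {
  "rows": [
    {"x": 0.01,"y": 0.14,"z": 0.444,"wx": 0,"wy": 0,"wz": 0.442,"jaw": 0.3},
    {"x": 0.01,"y": 0.14,"z": 0.444,"wx": 0,"wy": 0,"wz": 0.442,"jaw": 0.3},
    {"x": 0.01,"y": 0.14,"z": 0.444,"wx": 0,"wy": 0,"wz": 0.442,"jaw": 0.3},
    {"x": 0.01,"y": 0.14,"z": 0.444,"wx": 0,"wy": 0,"wz": 0.442,"jaw": 0.3},
    {"x": 0.01,"y": 0.14,"z": 0.444,"wx": 0,"wy": 0,"wz": 0.442,"jaw": 0.3}
  ]
}}

```text
time_s: 8.4
ee_pos: [528.2, -17.1, 125.0]
ee_rot: [-0.001, 0.985, 0.171, -0.003]
force: [-1.2, -0.4, 0.9]
grip_width: 0.655
finger_force: 0.0
```

```bash
python3 - <<'E'
from h import *
s=snap('wrist','w3');pickle.dump(s,open('w3.pkl','wb'));grips(s,rng=(450,700,-60,250))
E
python3 mv.py 530,-17,52,20
```

```text
green [518.7  83.6] 91.1 556 [12.  25.3] -10.8 (centre, ztop, n, size, long-axis azimuth)
yellow [520.2 -33.7] 91.3 550 [25.9 11. ] 23.6 (centre, ztop, n, size, long-axis azimuth)
red [606.2  91.5] 91.2 621 [25.1 10.6] 24.5 (centre, ztop, n, size, long-axis azimuth)
now [528.9 -16.9 127.4] yaw 19.4 q [-0.03  0.32 -0.16  1.1   0.    2.77] t 8.45 w 0.65
[530.0, -17.0, 52.0, 20.0] xyz [0.003, 0.001, 0.188] w [-0.001, 0.003, -0.006] rows 2
```

View pics/w3.png

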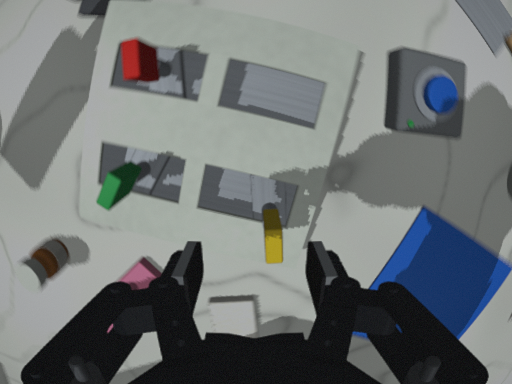

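```bash
python3 mv.py 520.5,-34,127,23.6  520.5,-34,52,23.6
```

```text
now [528.9 -16.9 127.4] yaw 19.4 q [-0.03  0.32 -0.16  1.1   0.    2.77] t 8.45 w 0.65
[520.5, -34.0, 127.0, 23.6] xyz [-0.034, 0.033, 0.001] w [-0.001, 0.003, -0.046] rows 1
[520.5, -34.0, 52.0, 23.6] xyz [-0.033, 0.034, 0.188] w [-0.001, 0.003, -0.046] rows 2
```

Emit:
{"name": "jog_arm", "arguments": {
  "rows": [
    {"x": -0.034,"y": 0.034,"z": 0.0,"wx": 0,"wy": 0,"wz": -0.046,"jaw": 0.3},
    {"x": -0.034,"y": 0.034,"z": 0.09,"wx": 0,"wy": 0,"wz": -0.046,"jaw": 0.3},
    {"x": -0.034,"y": 0.034,"z": 0.186,"wx": 0,"wy": 0,"wz": -0.046,"jaw": 0.3},
    {"x": -0.034,"y": 0.034,"z": 0.186,"wx": 0,"wy": 0,"wz": -0.046,"jaw": 0.3},
    {"x": -0.034,"y": 0.034,"z": 0.186,"wx": 0,"wy": 0,"wz": -0.046,"jaw": -1}
  ],
  "force": 60
}}

```text
time_s: 8.95
ee_pos: [522.1, -34.6, 56.6]
ee_rot: [-0.0, 0.978, 0.21, -0.0]
force: [0.8, -0.4, 1.5]
grip_width: 0.495
finger_force: 0.0
```

Emit:
{"name": "jog_arm", "arguments": {
  "rows": [
    {"x": 0,"y": 0,"z": 0,"wx": 0,"wy": 0,"wz": 0,"jaw": -1},
    {"x": 0,"y": 0,"z": 0,"wx": 0,"wy": 0,"wz": 0,"jaw": -1},
    {"x": 0,"y": 0,"z": 0,"wx": 0,"wy": 0,"wz": 0,"jaw": -1},
    {"x": 0,"y": 0,"z": 0,"wx": 0,"wy": 0,"wz": 0,"jaw": -1}
  ]
}}

```text
time_s: 9.35
ee_pos: [523.2, -35.1, 57.3]
ee_rot: [0.0, 0.978, 0.209, 0.001]
force: [-0.8, 3.6, 10.1]
grip_width: 0.126
finger_force: 63.9
```

```bash
python3 mv.py 529,-11,56 529,-11,56,97.7; python3 -c "
from h import *
print(robot.get_obs()['finger_force'],robot.get_obs()['force']);grips(snap('wrist','w4'),rng=(450,700,-60,250))"
```

```text
now [523.2 -35.1  57.3] yaw 24.1 q [-0.07  0.36 -0.29  0.92  0.    2.65] t 9.35 w 0.13
[529.0, -11.0, 56.0, np.float64(24.081416836286035)] xyz [0.038, -0.049, 0.003] w [0.001, -0.002, -0.0] rows 1
[529.0, -11.0, 56.0, 97.7] xyz [0.038, -0.049, 0.003] w [0.002, -0.001, -0.818] rows 9
63.88349890708923 [-0.80080867  3.61037477 10.05342463]
green [518.3  83.4] 90.8 900 [12.1 26.6] -12.1 (centre, ztop, n, size, long-axis azimuth)
yellow [521.7 -36.1] 91.2 1107 [25.1 11.2] 23.0 (centre, ztop, n, size, long-axis azimuth)
red [602.2  90.4] 91.3 702 [18.2 12.5] 24.1 (centre, ztop, n, size, long-axis azimuth)
```

Emit:
{"name": "jog_arm", "arguments": {
  "rows": [
    {"x": 0,"y": 0,"z": -0.01,"wx": 0,"wy": 0,"wz": 0,"jaw": -1},
    {"x": 0.019,"y": -0.025,"z": -0.01,"wx": 0,"wy": 0,"wz": 0,"jaw": -1},
    {"x": 0.037,"y": -0.049,"z": -0.01,"wx": 0,"wy": 0,"wz": 0,"jaw": -1},
    {"x": 0.037,"y": -0.049,"z": -0.01,"wx": 0,"wy": 0,"wz": -0.09,"jaw": -1},
    {"x": 0.037,"y": -0.049,"z": -0.01,"wx": 0,"wy": 0,"wz": -0.18,"jaw": -1}
  ]
}}

```text
time_s: 9.9
ee_pos: [527.6, -10.1, 59.6]
ee_rot: [-0.0, 0.938, 0.347, -0.0]
force: [-0.0, 0.0, -1.9]
grip_width: 0.133
finger_force: 61.9
```

```bash
python3 mv.py 529,-11,58,97.7
```

```text
now [527.6 -10.1  59.6] yaw 40.6 q [-0.02  0.37 -0.28  0.93  0.    2.41] t 9.9 w 0.13
[529.0, -11.0, 58.0, 97.7] xyz [0.001, 0.004, 0.004] w [-0.0, 0.0, -0.634] rows 7
```

Emit:
{"name": "jog_arm", "arguments": {
  "rows": [
    {"x": 0,"y": 0.003,"z": 0.002,"wx": 0,"wy": 0,"wz": -0.09,"jaw": -1},
    {"x": 0,"y": 0.003,"z": 0.002,"wx": 0,"wy": 0,"wz": -0.18,"jaw": -1},
    {"x": 0,"y": 0.003,"z": 0.002,"wx": 0,"wy": 0,"wz": -0.27,"jaw": -1},
    {"x": 0,"y": 0.003,"z": 0.002,"wx": 0,"wy": 0,"wz": -0.36,"jaw": -1},
    {"x": 0,"y": 0.003,"z": 0.002,"wx": 0,"wy": 0,"wz": -0.45,"jaw": -1}
  ]
}}

```text
time_s: 10.4
ee_pos: [528.3, -11.3, 58.7]
ee_rot: [-0.0, 0.76, 0.65, -0.0]
force: [-0.2, 0.1, -1.7]
grip_width: 0.134
finger_force: 61.9
```

```bash
python3 mv.py 529,-11,58,97.7
```

```text
now [528.3 -11.3  58.7] yaw 81.1 q [-0.02  0.37 -0.28  0.93  0.    1.7 ] t 10.4 w 0.13
[529.0, -11.0, 58.0, 97.7] xyz [0.001, 0.002, 0.002] w [-0.0, -0.0, -0.184] rows 2
```

Emit:
{"name": "jog_arm", "arguments": {
  "rows": [
    {"x": 0.004,"y": 0.002,"z": 0,"wx": 0,"wy": 0,"wz": -0.09,"jaw": -1},
    {"x": 0.004,"y": 0.002,"z": 0,"wx": 0,"wy": 0,"wz": -0.184,"jaw": -1},
    {"x": 0.004,"y": 0.002,"z": 0,"wx": 0,"wy": 0,"wz": -0.184,"jaw": -1},
    {"x": 0.004,"y": 0.002,"z": -0.02,"wx": 0,"wy": 0,"wz": -0.184,"jaw": -1},
    {"x": 0.004,"y": 0.002,"z": -0.035,"wx": 0,"wy": 0,"wz": -0.184,"jaw": -1}
  ]
}}

```text
time_s: 10.9
ee_pos: [529.4, -10.6, 73.6]
ee_rot: [0.0, 0.662, 0.75, 0.0]
force: [1.1, 0.3, -1.1]
grip_width: 0.133
finger_force: 61.8
```

Emit:
{"name": "jog_arm", "arguments": {
  "rows": [
    {"x": 0,"y": 0,"z": -0.025,"wx": 0,"wy": 0,"wz": 0,"jaw": -1},
    {"x": 0,"y": 0,"z": -0.05,"wx": 0,"wy": 0,"wz": 0,"jaw": -1},
    {"x": 0,"y": 0,"z": -0.12,"wx": 0,"wy": 0,"wz": 0,"jaw": -1},
    {"x": 0,"y": 0,"z": -0.24,"wx": 0,"wy": 0,"wz": 0,"jaw": -1},
    {"x": 0,"y": 0,"z": -0.24,"wx": 0,"wy": 0,"wz": 0,"jaw": -1}
  ]
}}

```text
time_s: 11.4
ee_pos: [532.1, -11.0, 175.2]
ee_rot: [0.003, 0.661, 0.75, 0.003]
force: [1.0, -0.0, -2.5]
grip_width: 0.125
finger_force: 62.1
```

```bash
python3 mv.py 435,-234,165 435,-234,65,98
```

```text
now [532.1 -11.  175.2] yaw 97.3 q [-0.02  0.29 -0.08  1.2  -0.    1.42] t 11.4 w 0.12
[435.0, -234.0, 165.0, np.float64(97.25822318387972)] xyz [-0.522, -0.311, 0.023] w [0.005, 0.001, 0.0] rows 5
[435.0, -234.0, 65.0, 98.0] xyz [-0.522, -0.314, 0.273] w [0.005, 0.001, -0.008] rows 6
```

Emit:
{"name": "jog_arm", "arguments": {
  "rows": [
    {"x": -0.522,"y": -0.311,"z": 0.02,"wx": 0,"wy": 0,"wz": 0,"jaw": -1},
    {"x": -0.522,"y": -0.311,"z": 0.02,"wx": 0,"wy": 0,"wz": 0,"jaw": -1},
    {"x": -0.522,"y": -0.311,"z": 0.02,"wx": 0,"wy": 0,"wz": 0,"jaw": -1},
    {"x": -0.522,"y": -0.311,"z": 0.02,"wx": 0,"wy": 0,"wz": 0,"jaw": -1},
    {"x": -0.522,"y": -0.311,"z": 0.02,"wx": 0,"wy": 0,"wz": 0,"jaw": -1}
  ]
}}

```text
time_s: 11.9
ee_pos: [431.3, -235.8, 161.2]
ee_rot: [0.0, 0.661, 0.75, -0.0]
force: [1.7, -0.0, -1.8]
grip_width: 0.127
finger_force: 62.0
```

Emit:
{"name": "jog_arm", "arguments": {
  "rows": [
    {"x": 0,"y": 0,"z": 0.1,"wx": 0,"wy": 0,"wz": 0,"jaw": -1},
    {"x": 0,"y": 0,"z": 0.2,"wx": 0,"wy": 0,"wz": 0,"jaw": -1},
    {"x": 0,"y": 0,"z": 0.24,"wx": 0,"wy": 0,"wz": 0,"jaw": -1},
    {"x": 0,"y": 0,"z": 0.24,"wx": 0,"wy": 0,"wz": 0,"jaw": -1}
  ]
}}

```text
time_s: 12.3
ee_pos: [431.0, -233.2, 63.0]
ee_rot: [-0.002, 0.661, 0.75, -0.0]
force: [-0.1, 1.0, -1.5]
grip_width: 0.133
finger_force: 61.8
```

```bash
python3 mv.py 435,-234,56
```

```text
now [ 431.  -233.2   63. ] yaw 97.3 q [-0.5   0.3  -0.37  0.91  0.    0.95] t 12.3 w 0.13
[435.0, -234.0, 56.0, np.float64(97.25803298513931)] xyz [-0.003, 0.01, 0.018] w [-0.002, -0.001, 0.0] rows 1
```

Emit:
{"name": "jog_arm", "arguments": {
  "rows": [
    {"x": 0,"y": 0.005,"z": 0.008,"wx": 0,"wy": 0,"wz": 0,"jaw": -1},
    {"x": 0,"y": 0.005,"z": 0.014,"wx": 0,"wy": 0,"wz": 0,"jaw": -1},
    {"x": 0,"y": 0.005,"z": 0.018,"wx": 0,"wy": 0,"wz": 0,"jaw": -1},
    {"x": 0,"y": 0.005,"z": 0.018,"wx": 0,"wy": 0,"wz": 0,"jaw": -1}
  ]
}}

```text
time_s: 12.7
ee_pos: [434.9, -233.7, 58.1]
ee_rot: [0.0, 0.661, 0.751, 0.0]
force: [1.3, 0.1, -1.7]
grip_width: 0.131
finger_force: 61.9
```

Emit:
{"name": "jog_arm", "arguments": {
  "rows": [
    {"x": 0,"y": 0,"z": 0.004,"wx": 0,"wy": 0,"wz": 0,"jaw": -1},
    {"x": 0,"y": 0,"z": 0.008,"wx": 0,"wy": 0,"wz": 0,"jaw": -1},
    {"x": 0,"y": 0,"z": 0.008,"wx": 0,"wy": 0,"wz": 0,"jaw": -1}
  ]
}}

```text
time_s: 13.0
ee_pos: [434.9, -233.9, 55.3]
ee_rot: [0.001, 0.661, 0.751, 0.0]
force: [-4.1, 0.1, 13.1]
grip_width: 0.129
finger_force: 64.2
```

Touching down; release, rise.

Emit:
{"name": "jog_arm", "arguments": {
  "rows": [
    {"x": 0,"y": 0,"z": -0.003,"wx": 0,"wy": 0,"wz": 0,"jaw": -1},
    {"x": 0,"y": 0,"z": -0.003,"wx": 0,"wy": 0,"wz": 0,"jaw": 0.2},
    {"x": 0,"y": 0,"z": -0.003,"wx": 0,"wy": 0,"wz": 0,"jaw": 0.2},
    {"x": 0,"y": 0,"z": -0.003,"wx": 0,"wy": 0,"wz": 0,"jaw": 0.2},
    {"x": 0,"y": 0,"z": -0.06,"wx": 0,"wy": 0,"wz": 0,"jaw": 0.2}
  ]
}}

```text
time_s: 13.5
ee_pos: [433.0, -232.8, 76.6]
ee_rot: [-0.002, 0.661, 0.751, -0.0]
force: [-0.9, -0.7, 0.2]
grip_width: 0.596
finger_force: 0.0
```

Emit:
{"name": "jog_arm", "arguments": {
  "rows": [
    {"x": 0,"y": 0,"z": -0.12,"wx": 0,"wy": 0,"wz": 0,"jaw": 0.3},
    {"x": 0,"y": 0,"z": -0.24,"wx": 0,"wy": 0,"wz": 0,"jaw": 0.3},
    {"x": 0,"y": 0,"z": -0.24,"wx": 0,"wy": 0,"wz": 0,"jaw": 0.3}
  ]
}}

```text
time_s: 13.8
ee_pos: [437.0, -234.9, 180.2]
ee_rot: [0.004, 0.661, 0.751, 0.001]
force: [0.6, -0.3, -0.8]
grip_width: 0.651
finger_force: 0.0
```

```bash
python3 - <<'E'
from h import *
s=snap('wrist','w5');pickle.dump(s,open('w5.pkl','wb'));grips(s,rng=(350,700,-260,250))
E
python3 mv.py 560,0,170,27 606,92,140,24.3 606,92,52,24.3
```

```text
green [ 638.1 -117.9] 34.0 18 [4.1 4.6] -77.9 (centre, ztop, n, size, long-axis azimuth)
yellow [ 435.3 -235.9] 89.0 398 [10.9 25. ] -82.6 (centre, ztop, n, size, long-axis azimuth)
now [ 436.1 -234.5  177.2] yaw 97.3 q [-0.49  0.21 -0.17  1.18  0.    0.95] t 13.85 w 0.65
[560.0, 0.0, 170.0, 27.0] xyz [0.542, 0.382, 0.018] w [0.004, 0.0, 0.781] rows 9
[606.0, 92.0, 140.0, 24.3] xyz [0.756, 0.525, 0.093] w [0.004, -0.0, 0.811] rows 9
[606.0, 92.0, 52.0, 24.3] xyz [0.756, 0.524, 0.313] w [0.004, -0.0, 0.811] rows 9
```

Emit:
{"name": "jog_arm", "arguments": {
  "rows": [
    {"x": 0.1,"y": 0.06,"z": 0.0,"wx": 0,"wy": 0,"wz": 0.09,"jaw": 0.3},
    {"x": 0.2,"y": 0.12,"z": 0.0,"wx": 0,"wy": 0,"wz": 0.18,"jaw": 0.3},
    {"x": 0.3,"y": 0.19,"z": 0.0,"wx": 0,"wy": 0,"wz": 0.27,"jaw": 0.3},
    {"x": 0.4,"y": 0.26,"z": 0.0,"wx": 0,"wy": 0,"wz": 0.36,"jaw": 0.3},
    {"x": 0.5,"y": 0.35,"z": 0.0,"wx": 0,"wy": 0,"wz": 0.45,"jaw": 0.3}
  ]
}}

```text
time_s: 14.35
ee_pos: [536.3, -33.6, 173.5]
ee_rot: [-0.0, 0.873, 0.488, -0.001]
force: [0.1, -1.1, -0.3]
grip_width: 0.649
finger_force: 0.0
```

```bash
python3 mv.py 606,92,140,24.3
```

```text
now [536.3 -33.6 173.5] yaw 58.5 q [-0.06  0.31 -0.06  1.21 -0.    2.06] t 14.35 w 0.65
[606.0, 92.0, 140.0, 24.3] xyz [0.359, -0.015, 0.083] w [-0.001, 0.001, 0.38] rows 4
```

Emit:
{"name": "jog_arm", "arguments": {
  "rows": [
    {"x": 0.36,"y": -0.015,"z": 0.083,"wx": 0,"wy": 0,"wz": 0.38,"jaw": 0.3},
    {"x": 0.36,"y": -0.015,"z": 0.083,"wx": 0,"wy": 0,"wz": 0.38,"jaw": 0.3},
    {"x": 0.36,"y": -0.015,"z": 0.083,"wx": 0,"wy": 0,"wz": 0.38,"jaw": 0.3},
    {"x": 0.36,"y": -0.015,"z": 0.083,"wx": 0,"wy": 0,"wz": 0.38,"jaw": 0.3},
    {"x": 0.36,"y": -0.015,"z": 0.083,"wx": 0,"wy": 0,"wz": 0.38,"jaw": 0.3}
  ]
}}

```text
time_s: 14.85
ee_pos: [605.3, 92.0, 139.2]
ee_rot: [-0.0, 0.977, 0.213, -0.001]
force: [0.2, -0.3, 0.4]
grip_width: 0.648
finger_force: 0.0
```

```bash
python3 - <<'E'
from h import *
s=snap('wrist','w6');pickle.dump(s,open('w6.pkl','wb'));g=grips(s,rng=(350,700,-260,250))
import subprocess
c,_,_,_,a=g['red'];print(subprocess.run(['python3','-c','pass']).returncode)
open('t.txt','w').write(f'{c[0]},{c[1]},54,{a}')
E
python3 mv.py $(cat t.txt)
```

```text
green [518.5  84.5] 91.0 370 [12.  25.7] -11.6 (centre, ztop, n, size, long-axis azimuth)
red [606.1  92.6] 91.1 493 [25.3 10.4] 25.1 (centre, ztop, n, size, long-axis azimuth)
0
now [605.3  91.  140. ] yaw 24.8 q [ 0.15  0.48  0.11  1.2  -0.    2.86] t 14.9 w 0.65
[606.1, 92.6, 54.0, 25.1] xyz [0.004, -0.003, 0.215] w [-0.0, 0.001, -0.003] rows 2
```

Emit:
{"name": "jog_arm", "arguments": {
  "rows": [
    {"x": 0.004,"y": -0.003,"z": 0.11,"wx": 0,"wy": 0,"wz": 0,"jaw": 0.3},
    {"x": 0.004,"y": -0.003,"z": 0.215,"wx": 0,"wy": 0,"wz": 0,"jaw": 0.3},
    {"x": 0.004,"y": -0.003,"z": 0.215,"wx": 0,"wy": 0,"wz": 0,"jaw": 0.3},
    {"x": 0.004,"y": -0.003,"z": 0.215,"wx": 0,"wy": 0,"wz": 0,"jaw": 0.3},
    {"x": 0.004,"y": -0.003,"z": 0.215,"wx": 0,"wy": 0,"wz": 0,"jaw": -1}
  ]
}}

```text
time_s: 15.4
ee_pos: [608.1, 92.4, 57.8]
ee_rot: [0.0, 0.977, 0.213, 0.002]
force: [-0.1, -0.1, -0.2]
grip_width: 0.496
finger_force: 0.0
```

Emit:
{"name": "jog_arm", "arguments": {
  "rows": [
    {"x": 0,"y": 0,"z": 0,"wx": 0,"wy": 0,"wz": 0,"jaw": -1},
    {"x": 0,"y": 0,"z": 0,"wx": 0,"wy": 0,"wz": 0,"jaw": -1},
    {"x": 0,"y": 0,"z": 0,"wx": 0,"wy": 0,"wz": 0,"jaw": -1},
    {"x": 0,"y": 0,"z": -0.01,"wx": 0,"wy": 0,"wz": 0,"jaw": -1},
    {"x": 0,"y": 0,"z": -0.01,"wx": 0,"wy": 0,"wz": 0,"jaw": -1}
  ]
}}

```text
time_s: 15.9
ee_pos: [607.2, 92.7, 60.1]
ee_rot: [0.0, 0.977, 0.213, 0.0]
force: [0.3, 0.8, -0.8]
grip_width: 0.13
finger_force: 58.3
```

```bash
python3 -c "
from h import *
grips(snap('wrist'),rng=(450,700,-60,250))"; python3 mv.py 603,93.1,58,97.7
```

```text
red [606.3  92.1] 94.4 1087 [25.4 11.1] 24.6 (centre, ztop, n, size, long-axis azimuth)
now [607.1  92.7  59.7] yaw 24.6 q [ 0.15  0.53 -0.02  1.02 -0.    2.86] t 15.95 w 0.14
[603.0, 93.1, 58.0, 97.7] xyz [-0.009, -0.005, 0.004] w [0.0, -0.0, -0.812] rows 9
```

Emit:
{"name": "jog_arm", "arguments": {
  "rows": [
    {"x": -0.008,"y": -0.006,"z": 0,"wx": 0,"wy": 0,"wz": -0.09,"jaw": -1},
    {"x": -0.008,"y": -0.006,"z": 0,"wx": 0,"wy": 0,"wz": -0.18,"jaw": -1},
    {"x": -0.008,"y": -0.006,"z": 0,"wx": 0,"wy": 0,"wz": -0.27,"jaw": -1},
    {"x": -0.008,"y": -0.006,"z": 0,"wx": 0,"wy": 0,"wz": -0.36,"jaw": -1},
    {"x": -0.008,"y": -0.006,"z": 0,"wx": 0,"wy": 0,"wz": -0.45,"jaw": -1}
  ]
}}

```text
time_s: 16.45
ee_pos: [602.8, 93.5, 59.2]
ee_rot: [-0.0, 0.841, 0.541, -0.0]
force: [-0.6, 0.2, -2.2]
grip_width: 0.131
finger_force: 58.4
```

```bash
python3 mv.py 603,94,58,97.7
```

```text
now [602.8  93.5  59.2] yaw 65.4 q [ 0.15  0.52 -0.04  1.02 -0.    2.15] t 16.45 w 0.13
[603.0, 94.0, 58.0, 97.7] xyz [0.001, -0.0, 0.003] w [-0.0, 0.0, -0.358] rows 4
```

Emit:
{"name": "jog_arm", "arguments": {
  "rows": [
    {"x": 0.001,"y": 0,"z": 0,"wx": 0,"wy": 0,"wz": -0.09,"jaw": -1},
    {"x": 0.001,"y": 0,"z": 0,"wx": 0,"wy": 0,"wz": -0.18,"jaw": -1},
    {"x": 0.001,"y": 0,"z": 0,"wx": 0,"wy": 0,"wz": -0.27,"jaw": -1},
    {"x": 0.001,"y": 0,"z": 0,"wx": 0,"wy": 0,"wz": -0.358,"jaw": -1},
    {"x": 0.001,"y": 0,"z": 0,"wx": 0,"wy": 0,"wz": -0.358,"jaw": -1}
  ]
}}

```text
time_s: 16.95
ee_pos: [603.0, 93.9, 59.2]
ee_rot: [-0.0, 0.66, 0.752, -0.0]
force: [0.3, 0.6, -2.5]
grip_width: 0.126
finger_force: 58.4
```

Emit:
{"name": "jog_arm", "arguments": {
  "rows": [
    {"x": 0,"y": 0,"z": -0.01,"wx": 0,"wy": 0,"wz": 0,"jaw": -1},
    {"x": 0,"y": 0,"z": -0.02,"wx": 0,"wy": 0,"wz": 0,"jaw": -1},
    {"x": 0,"y": 0,"z": -0.03,"wx": 0,"wy": 0,"wz": 0,"jaw": -1},
    {"x": 0,"y": 0,"z": -0.035,"wx": 0,"wy": 0,"wz": 0,"jaw": -1}
  ]
}}

```text
time_s: 17.35
ee_pos: [603.4, 93.9, 74.0]
ee_rot: [0.0, 0.661, 0.75, 0.0]
force: [0.2, -0.1, -1.7]
grip_width: 0.134
finger_force: 58.4
```

Emit:
{"name": "jog_arm", "arguments": {
  "rows": [
    {"x": 0,"y": 0,"z": -0.03,"wx": 0,"wy": 0,"wz": 0,"jaw": -1},
    {"x": 0,"y": 0,"z": -0.06,"wx": 0,"wy": 0,"wz": 0,"jaw": -1},
    {"x": 0,"y": 0,"z": -0.16,"wx": 0,"wy": 0,"wz": 0,"jaw": -1},
    {"x": 0,"y": 0,"z": -0.25,"wx": 0,"wy": 0,"wz": 0,"jaw": -1},
    {"x": 0,"y": 0,"z": -0.25,"wx": 0,"wy": 0,"wz": 0,"jaw": -1}
  ]
}}

```text
time_s: 17.85
ee_pos: [605.5, 94.2, 179.4]
ee_rot: [0.003, 0.661, 0.751, 0.003]
force: [1.0, 0.0, -0.8]
grip_width: 0.133
finger_force: 59.1
```

```bash
python3 mv.py 524,-243,172
```

```text
now [605.5  94.2 179.4] yaw 97.3 q [ 0.15  0.45  0.17  1.28 -0.    1.6 ] t 17.85 w 0.13
[524.0, -243.0, 172.0, np.float64(97.31174542394064)] xyz [-0.81, -0.31, 0.016] w [0.005, -0.0, -0.0] rows 7
```

Emit:
{"name": "jog_arm", "arguments": {
  "rows": [
    {"x": -0.81,"y": -0.31,"z": 0.01,"wx": 0,"wy": 0,"wz": 0,"jaw": -1},
    {"x": -0.81,"y": -0.31,"z": 0.01,"wx": 0,"wy": 0,"wz": 0,"jaw": -1},
    {"x": -0.81,"y": -0.31,"z": 0.01,"wx": 0,"wy": 0,"wz": 0,"jaw": -1},
    {"x": -0.81,"y": -0.31,"z": 0.01,"wx": 0,"wy": 0,"wz": 0,"jaw": -1},
    {"x": -0.81,"y": -0.31,"z": 0.01,"wx": 0,"wy": 0,"wz": 0,"jaw": -1}
  ]
}}

```text
time_s: 18.35
ee_pos: [543.5, -150.8, 170.8]
ee_rot: [0.0, 0.66, 0.751, 0.0]
force: [1.0, -0.1, -1.5]
grip_width: 0.135
finger_force: 59.5
```

```bash
python3 mv.py 524,-243,172 524,-243,66
```

```text
now [ 543.5 -150.8  170.8] yaw 97.3 q [-0.27  0.36  0.01  1.22  0.    1.17] t 18.35 w 0.13
[524.0, -243.0, 172.0, np.float64(97.32805827892966)] xyz [-0.222, -0.078, -0.003] w [0.0, 0.0, 0.0] rows 2
[524.0, -243.0, 66.0, np.float64(97.32805827892966)] xyz [-0.222, -0.078, 0.262] w [0.0, 0.0, 0.0] rows 3
```

Emit:
{"name": "jog_arm", "arguments": {
  "rows": [
    {"x": -0.12,"y": -0.04,"z": 0,"wx": 0,"wy": 0,"wz": 0,"jaw": -1},
    {"x": -0.222,"y": -0.078,"z": 0,"wx": 0,"wy": 0,"wz": 0,"jaw": -1},
    {"x": -0.222,"y": -0.078,"z": 0.12,"wx": 0,"wy": 0,"wz": 0,"jaw": -1},
    {"x": -0.222,"y": -0.078,"z": 0.24,"wx": 0,"wy": 0,"wz": 0,"jaw": -1},
    {"x": -0.222,"y": -0.078,"z": 0.26,"wx": 0,"wy": 0,"wz": 0,"jaw": -1}
  ]
}}

```text
time_s: 18.85
ee_pos: [521.4, -240.1, 61.9]
ee_rot: [-0.004, 0.661, 0.751, -0.001]
force: [-0.7, 0.2, -1.8]
grip_width: 0.134
finger_force: 59.4
```

Emit:
{"name": "jog_arm", "arguments": {
  "rows": [
    {"x": 0,"y": 0,"z": 0.01,"wx": 0,"wy": 0,"wz": 0,"jaw": -1},
    {"x": 0,"y": 0,"z": 0.016,"wx": 0,"wy": 0,"wz": 0,"jaw": -1},
    {"x": 0,"y": 0,"z": 0.016,"wx": 0,"wy": 0,"wz": 0,"jaw": -1}
  ]
}}

```text
time_s: 19.15
ee_pos: [525.9, -241.4, 61.9]
ee_rot: [0.001, 0.66, 0.751, 0.0]
force: [0.3, 0.8, -1.8]
grip_width: 0.124
finger_force: 59.6
```

Emit:
{"name": "jog_arm", "arguments": {
  "rows": [
    {"x": 0,"y": 0,"z": 0.01,"wx": 0,"wy": 0,"wz": 0,"jaw": -1},
    {"x": 0,"y": 0,"z": 0.016,"wx": 0,"wy": 0,"wz": 0,"jaw": -1},
    {"x": 0,"y": 0,"z": 0.019,"wx": 0,"wy": 0,"wz": 0,"jaw": -1},
    {"x": 0,"y": 0,"z": 0.019,"wx": 0,"wy": 0,"wz": 0,"jaw": -1}
  ]
}}

```text
time_s: 19.55
ee_pos: [525.7, -241.7, 54.7]
ee_rot: [0.002, 0.66, 0.751, 0.0]
force: [-7.0, 1.7, 26.0]
grip_width: 0.13
finger_force: 64.0
```

Emit:
{"name": "jog_arm", "arguments": {
  "rows": [
    {"x": 0,"y": 0,"z": -0.004,"wx": 0,"wy": 0,"wz": 0,"jaw": -1},
    {"x": 0,"y": 0,"z": -0.004,"wx": 0,"wy": 0,"wz": 0,"jaw": 0.2},
    {"x": 0,"y": 0,"z": -0.004,"wx": 0,"wy": 0,"wz": 0,"jaw": 0.2},
    {"x": 0,"y": 0,"z": -0.004,"wx": 0,"wy": 0,"wz": 0,"jaw": 0.2},
    {"x": 0,"y": 0,"z": -0.06,"wx": 0,"wy": 0,"wz": 0,"jaw": 0.2}
  ]
}}

```text
time_s: 20.05
ee_pos: [523.0, -240.3, 74.1]
ee_rot: [-0.002, 0.66, 0.751, -0.001]
force: [-0.8, 0.8, -0.6]
grip_width: 0.601
finger_force: 0.0
```

Emit:
{"name": "jog_arm", "arguments": {
  "rows": [
    {"x": 0,"y": 0,"z": -0.12,"wx": 0,"wy": 0,"wz": 0,"jaw": 0.3},
    {"x": 0,"y": 0,"z": -0.24,"wx": 0,"wy": 0,"wz": 0,"jaw": 0.3},
    {"x": 0,"y": 0,"z": -0.24,"wx": 0,"wy": 0,"wz": 0,"jaw": 0.3}
  ]
}}

```text
time_s: 20.35
ee_pos: [527.2, -242.3, 178.6]
ee_rot: [0.004, 0.66, 0.751, 0.001]
force: [0.2, -0.8, -0.5]
grip_width: 0.65
finger_force: 0.0
```

```bash
python3 - <<'E'
from h import *
s=snap('wrist','w7');pickle.dump(s,open('w7.pkl','wb'));grips(s,rng=(350,700,-260,250))
E
python3 mv.py 518.5,84,160,168.4
```

```text
green [ 638.3 -117.8] 34.6 22 [4.8 4.2] 13.1 (centre, ztop, n, size, long-axis azimuth)
yellow [ 436.1 -236. ] 89.2 353 [11.3 24.6] -82.5 (centre, ztop, n, size, long-axis azimuth)
red [ 526.  -242.5] 89.1 372 [10.  24.8] -83.0 (centre, ztop, n, size, long-axis azimuth)
now [ 526.3 -241.9  175.5] yaw 97.3 q [-0.43  0.39  0.06  1.24  0.    1.01] t 20.4 w 0.65
[518.5, 84.0, 160.0, 168.4] xyz [0.811, 0.084, 0.037] w [0.001, 0.003, -0.79] rows 9
```

Emit:
{"name": "jog_arm", "arguments": {
  "rows": [
    {"x": 0.1,"y": 0.02,"z": 0,"wx": 0,"wy": 0,"wz": -0.09,"jaw": 0.3},
    {"x": 0.2,"y": 0.03,"z": 0,"wx": 0,"wy": 0,"wz": -0.18,"jaw": 0.3},
    {"x": 0.3,"y": 0.05,"z": 0,"wx": 0,"wy": 0,"wz": -0.27,"jaw": 0.3},
    {"x": 0.4,"y": 0.06,"z": 0,"wx": 0,"wy": 0,"wz": -0.36,"jaw": 0.3},
    {"x": 0.5,"y": 0.07,"z": 0,"wx": 0,"wy": 0,"wz": -0.45,"jaw": 0.3}
  ]
}}

```text
time_s: 20.9
ee_pos: [526.2, -37.6, 171.4]
ee_rot: [-0.001, 0.357, 0.934, -0.0]
force: [1.0, 0.9, -0.4]
grip_width: 0.65
finger_force: 0.0
```

```bash
python3 mv.py 518.5,84,140,168.4
```

```text
now [526.2 -37.6 171.4] yaw 138.2 q [-0.07  0.29 -0.09  1.2   0.    0.66] t 20.9 w 0.65
[518.5, 84.0, 140.0, 168.4] xyz [0.217, 0.214, 0.079] w [-0.0, -0.001, -0.336] rows 4
```

Emit:
{"name": "jog_arm", "arguments": {
  "rows": [
    {"x": 0.217,"y": 0.214,"z": 0.079,"wx": 0,"wy": 0,"wz": -0.336,"jaw": 0.3},
    {"x": 0.217,"y": 0.214,"z": 0.079,"wx": 0,"wy": 0,"wz": -0.336,"jaw": 0.3},
    {"x": 0.217,"y": 0.214,"z": 0.079,"wx": 0,"wy": 0,"wz": -0.336,"jaw": 0.3},
    {"x": 0.217,"y": 0.214,"z": 0.079,"wx": 0,"wy": 0,"wz": -0.336,"jaw": 0.3},
    {"x": 0.217,"y": 0.214,"z": 0.079,"wx": 0,"wy": 0,"wz": -0.336,"jaw": 0.3}
  ]
}}

```text
time_s: 21.4
ee_pos: [519.3, 83.2, 139.7]
ee_rot: [-0.001, 0.103, 0.995, -0.0]
force: [0.6, -0.2, 0.0]
grip_width: 0.649
finger_force: 0.0
```

```bash
python3 - <<'E'
from h import *
s=snap('wrist','w8');pickle.dump(s,open('w8.pkl','wb'));g=grips(s,rng=(350,700,-60,250))
c,_,_,_,a=g['green']
open('t.txt','w').write(f'{c[0]},{c[1]},54,{a%180}')
E
python3 mv.py $(cat t.txt)
```

```text
green [517.   84.5] 90.9 578 [11.1 25.8] -12.1 (centre, ztop, n, size, long-axis azimuth)
now [519.6  82.6 140. ] yaw 168.0 q [ 0.16  0.3  -0.15  1.12 -0.    0.37] t 21.45 w 0.65
[517.0, 84.5, 54.0, 167.9] xyz [0.007, 0.003, 0.215] w [-0.0, -0.001, 0.001] rows 2
```

Emit:
{"name": "jog_arm", "arguments": {
  "rows": [
    {"x": 0.005,"y": 0.003,"z": 0.11,"wx": 0,"wy": 0,"wz": 0,"jaw": 0.3},
    {"x": 0.005,"y": 0.003,"z": 0.215,"wx": 0,"wy": 0,"wz": 0,"jaw": 0.3},
    {"x": 0.005,"y": 0.003,"z": 0.215,"wx": 0,"wy": 0,"wz": 0,"jaw": 0.3},
    {"x": 0.005,"y": 0.003,"z": 0.215,"wx": 0,"wy": 0,"wz": 0,"jaw": 0.3},
    {"x": 0.005,"y": 0.003,"z": 0.215,"wx": 0,"wy": 0,"wz": 0,"jaw": -1}
  ]
}}

```text
time_s: 21.95
ee_pos: [519.7, 83.9, 56.9]
ee_rot: [0.001, 0.105, 0.995, 0.0]
force: [0.2, 0.3, 1.0]
grip_width: 0.495
finger_force: 0.0
```

Emit:
{"name": "jog_arm", "arguments": {
  "rows": [
    {"x": 0,"y": 0,"z": 0,"wx": 0,"wy": 0,"wz": 0,"jaw": -1},
    {"x": 0,"y": 0,"z": 0,"wx": 0,"wy": 0,"wz": 0,"jaw": -1},
    {"x": 0,"y": 0,"z": 0,"wx": 0,"wy": 0,"wz": 0,"jaw": -1},
    {"x": 0,"y": 0,"z": -0.01,"wx": 0,"wy": 0,"wz": 0,"jaw": -1},
    {"x": 0,"y": 0,"z": -0.01,"wx": 0,"wy": 0,"wz": 0,"jaw": -1}
  ]
}}

```text
time_s: 22.45
ee_pos: [518.7, 84.2, 59.6]
ee_rot: [0.0, 0.104, 0.995, 0.0]
force: [0.2, 0.3, -3.6]
grip_width: 0.125
finger_force: 58.3
```

```bash
python3 -c "
from h import *
grips(snap('wrist'),rng=(450,700,-60,250))"; python3 mv.py 518.4,82,58,97.7
```

```text
green [516.5  84.7] 94.2 1371 [12.2 26.3] -13.4 (centre, ztop, n, size, long-axis azimuth)
now [518.6  84.2  59.2] yaw 168.1 q [ 0.16  0.36 -0.29  0.92  0.    0.37] t 22.5 w 0.14
[518.4, 82.0, 58.0, 97.7] xyz [-0.001, -0.005, 0.003] w [0.0, 0.0, 0.782] rows 9
```

Emit:
{"name": "jog_arm", "arguments": {
  "rows": [
    {"x": -0.002,"y": -0.005,"z": 0,"wx": 0,"wy": 0,"wz": 0.09,"jaw": -1},
    {"x": -0.002,"y": -0.01,"z": 0,"wx": 0,"wy": 0,"wz": 0.18,"jaw": -1},
    {"x": -0.002,"y": -0.01,"z": 0,"wx": 0,"wy": 0,"wz": 0.27,"jaw": -1},
    {"x": -0.002,"y": -0.01,"z": 0,"wx": 0,"wy": 0,"wz": 0.36,"jaw": -1},
    {"x": -0.002,"y": -0.01,"z": 0,"wx": 0,"wy": 0,"wz": 0.45,"jaw": -1}
  ]
}}

```text
time_s: 23.0
ee_pos: [518.2, 80.0, 58.7]
ee_rot: [-0.0, 0.444, 0.896, -0.0]
force: [0.2, 0.4, -3.7]
grip_width: 0.133
finger_force: 58.3
```

```bash
python3 mv.py 518.6,80,58,97.7
```

```text
now [518.2  80.   58.7] yaw 127.2 q [ 0.15  0.36 -0.29  0.92  0.    1.07] t 23.0 w 0.13
[518.6, 80.0, 58.0, 97.7] xyz [-0.001, 0.001, 0.002] w [-0.0, -0.0, 0.328] rows 4
```

Emit:
{"name": "jog_arm", "arguments": {
  "rows": [
    {"x": 0,"y": 0,"z": 0,"wx": 0,"wy": 0,"wz": 0.09,"jaw": -1},
    {"x": 0,"y": 0,"z": 0,"wx": 0,"wy": 0,"wz": 0.18,"jaw": -1},
    {"x": 0,"y": 0,"z": 0,"wx": 0,"wy": 0,"wz": 0.27,"jaw": -1},
    {"x": 0,"y": 0,"z": 0,"wx": 0,"wy": 0,"wz": 0.328,"jaw": -1},
    {"x": 0,"y": 0,"z": 0,"wx": 0,"wy": 0,"wz": 0.328,"jaw": -1}
  ]
}}

```text
time_s: 23.5
ee_pos: [518.2, 80.0, 58.7]
ee_rot: [-0.0, 0.656, 0.754, -0.0]
force: [-0.1, -0.0, -2.1]
grip_width: 0.128
finger_force: 58.3
```

Emit:
{"name": "jog_arm", "arguments": {
  "rows": [
    {"x": 0,"y": 0,"z": -0.01,"wx": 0,"wy": 0,"wz": 0,"jaw": -1},
    {"x": 0,"y": 0,"z": -0.02,"wx": 0,"wy": 0,"wz": 0,"jaw": -1},
    {"x": 0,"y": 0,"z": -0.03,"wx": 0,"wy": 0,"wz": 0,"jaw": -1},
    {"x": 0,"y": 0,"z": -0.035,"wx": 0,"wy": 0,"wz": 0,"jaw": -1}
  ]
}}

```text
time_s: 23.9
ee_pos: [518.6, 80.1, 73.4]
ee_rot: [0.0, 0.655, 0.755, 0.0]
force: [0.0, 0.3, -2.3]
grip_width: 0.132
finger_force: 58.4
```

Emit:
{"name": "jog_arm", "arguments": {
  "rows": [
    {"x": 0,"y": 0,"z": -0.03,"wx": 0,"wy": 0,"wz": 0,"jaw": -1},
    {"x": 0,"y": 0,"z": -0.06,"wx": 0,"wy": 0,"wz": 0,"jaw": -1},
    {"x": 0,"y": 0,"z": -0.16,"wx": 0,"wy": 0,"wz": 0,"jaw": -1},
    {"x": 0,"y": 0,"z": -0.28,"wx": 0,"wy": 0,"wz": 0,"jaw": -1},
    {"x": 0,"y": 0,"z": -0.28,"wx": 0,"wy": 0,"wz": 0,"jaw": -1}
  ]
}}

```text
time_s: 24.4
ee_pos: [521.1, 80.5, 191.7]
ee_rot: [0.003, 0.656, 0.755, 0.004]
force: [0.9, -0.4, -2.1]
grip_width: 0.131
finger_force: 59.3
```

```bash
python3 mv.py 468.5,-348,185
```

```text
now [521.1  80.5 191.7] yaw 98.1 q [ 0.15  0.27 -0.06  1.23  0.    1.58] t 24.4 w 0.13
[468.5, -348.0, 185.0, np.float64(98.05463676830496)] xyz [-1.042, -0.28, 0.014] w [0.006, -0.0, -0.0] rows 9
```

Emit:
{"name": "jog_arm", "arguments": {
  "rows": [
    {"x": -0.55,"y": -0.14,"z": 0.01,"wx": 0,"wy": 0,"wz": 0,"jaw": -1},
    {"x": -0.55,"y": -0.14,"z": 0.01,"wx": 0,"wy": 0,"wz": 0,"jaw": -1},
    {"x": -0.55,"y": -0.14,"z": 0.01,"wx": 0,"wy": 0,"wz": 0,"jaw": -1},
    {"x": -0.55,"y": -0.14,"z": 0.01,"wx": 0,"wy": 0,"wz": 0,"jaw": -1},
    {"x": -0.55,"y": -0.14,"z": 0.01,"wx": 0,"wy": 0,"wz": 0,"jaw": -1}
  ]
}}

```text
time_s: 24.9
ee_pos: [492.9, -148.8, 181.2]
ee_rot: [0.0, 0.656, 0.754, -0.0]
force: [0.8, -0.2, -2.7]
grip_width: 0.135
finger_force: 59.3
```

```bash
python3 mv.py 468.5,-348,180
```

```text
now [ 492.9 -148.8  181.2] yaw 97.9 q [-0.29  0.26 -0.1   1.21 -0.    1.14] t 24.9 w 0.14
[468.5, -348.0, 180.0, np.float64(97.93310984803433)] xyz [-0.485, -0.129, 0.003] w [0.0, 0.001, 0.0] rows 5
```

Emit:
{"name": "jog_arm", "arguments": {
  "rows": [
    {"x": -0.485,"y": -0.129,"z": 0,"wx": 0,"wy": 0,"wz": 0,"jaw": -1},
    {"x": -0.485,"y": -0.129,"z": 0,"wx": 0,"wy": 0,"wz": 0,"jaw": -1},
    {"x": -0.485,"y": -0.129,"z": 0,"wx": 0,"wy": 0,"wz": 0,"jaw": -1},
    {"x": -0.485,"y": -0.129,"z": 0,"wx": 0,"wy": 0,"wz": 0,"jaw": -1},
    {"x": -0.485,"y": -0.129,"z": 0,"wx": 0,"wy": 0,"wz": 0,"jaw": -1}
  ]
}}

```text
time_s: 25.4
ee_pos: [468.3, -350.1, 180.6]
ee_rot: [0.0, 0.658, 0.753, -0.001]
force: [-0.5, 1.8, -3.5]
grip_width: 0.129
finger_force: 59.5
```

Emit:
{"name": "jog_arm", "arguments": {
  "rows": [
    {"x": 0,"y": 0,"z": 0.12,"wx": 0,"wy": 0,"wz": 0,"jaw": -1},
    {"x": 0,"y": 0,"z": 0.24,"wx": 0,"wy": 0,"wz": 0,"jaw": -1},
    {"x": 0,"y": 0,"z": 0.28,"wx": 0,"wy": 0,"wz": 0,"jaw": -1},
    {"x": 0,"y": 0,"z": 0.28,"wx": 0,"wy": 0,"wz": 0,"jaw": -1},
    {"x": 0,"y": 0,"z": 0.28,"wx": 0,"wy": 0,"wz": 0,"jaw": -1}
  ]
}}

```text
time_s: 25.9
ee_pos: [470.2, -345.1, 69.9]
ee_rot: [0.0, 0.656, 0.755, 0.0]
force: [0.5, -0.3, -1.9]
grip_width: 0.135
finger_force: 59.3
```

Emit:
{"name": "jog_arm", "arguments": {
  "rows": [
    {"x": 0,"y": 0,"z": 0.02,"wx": 0,"wy": 0,"wz": 0,"jaw": -1},
    {"x": 0,"y": 0,"z": 0.03,"wx": 0,"wy": 0,"wz": 0,"jaw": -1},
    {"x": 0,"y": 0,"z": 0.036,"wx": 0,"wy": 0,"wz": 0,"jaw": -1},
    {"x": 0,"y": 0,"z": 0.036,"wx": 0,"wy": 0,"wz": 0,"jaw": -1}
  ]
}}

```text
time_s: 26.3
ee_pos: [469.8, -345.0, 54.4]
ee_rot: [0.0, 0.656, 0.755, 0.0]
force: [-1.0, -0.9, -1.9]
grip_width: 0.135
finger_force: 59.7
```

Emit:
{"name": "jog_arm", "arguments": {
  "rows": [
    {"x": 0,"y": 0,"z": 0.003,"wx": 0,"wy": 0,"wz": 0,"jaw": -1},
    {"x": 0,"y": 0,"z": 0.005,"wx": 0,"wy": 0,"wz": 0,"jaw": -1},
    {"x": 0,"y": 0,"z": 0.005,"wx": 0,"wy": 0,"wz": 0,"jaw": -1}
  ]
}}

```text
time_s: 26.6
ee_pos: [470.0, -345.1, 54.2]
ee_rot: [0.001, 0.656, 0.755, 0.0]
force: [-8.1, 5.2, 22.2]
grip_width: 0.13
finger_force: 63.4
```

Emit:
{"name": "jog_arm", "arguments": {
  "rows": [
    {"x": 0,"y": 0,"z": -0.004,"wx": 0,"wy": 0,"wz": 0,"jaw": -1},
    {"x": 0,"y": 0,"z": -0.004,"wx": 0,"wy": 0,"wz": 0,"jaw": 0.2},
    {"x": 0,"y": 0,"z": -0.004,"wx": 0,"wy": 0,"wz": 0,"jaw": 0.2},
    {"x": 0,"y": 0,"z": -0.004,"wx": 0,"wy": 0,"wz": 0,"jaw": 0.2},
    {"x": 0,"y": 0,"z": -0.06,"wx": 0,"wy": 0,"wz": 0,"jaw": 0.2}
  ]
}}

```text
time_s: 27.1
ee_pos: [468.3, -343.9, 74.1]
ee_rot: [-0.002, 0.656, 0.755, -0.0]
force: [-0.0, 0.6, 0.2]
grip_width: 0.598
finger_force: 0.0
```

Emit:
{"name": "jog_arm", "arguments": {
  "rows": [
    {"x": 0,"y": 0,"z": -0.12,"wx": 0,"wy": 0,"wz": 0,"jaw": 0.3},
    {"x": 0,"y": 0,"z": -0.24,"wx": 0,"wy": 0,"wz": 0,"jaw": 0.3},
    {"x": 0,"y": 0,"z": -0.36,"wx": 0,"wy": 0,"wz": 0,"jaw": 0.3},
    {"x": 0,"y": 0,"z": -0.48,"wx": 0,"wy": 0,"wz": 0,"jaw": 0.3},
    {"x": 0,"y": 0,"z": -0.55,"wx": 0,"wy": 0,"wz": 0,"jaw": 0.3}
  ]
}}

```text
time_s: 27.6
ee_pos: [470.1, -345.2, 300.3]
ee_rot: [0.002, 0.656, 0.755, 0.0]
force: [0.9, -0.8, -0.1]
grip_width: 0.648
finger_force: 0.0
```

```bash
python3 - <<'E'
from h import *
s=snap('wrist','w9');pickle.dump(s,open('w9.pkl','wb'));grips(s,rng=(350,590,-450,250))
t=snap('top');pickle.dump(t,open('t9.pkl','wb'))
for a,c,m in blobs(t['image'],(105,140,60),(125,255,255)):
    if c[0]<200: print('knob',c,onz(t,*c,235))
E
python3 mv.py 475,100,300,60 492,302,300,60
```

```text
green [ 470.7 -342.5] 89.4 194 [ 9.8 26.2] -82.0 (centre, ztop, n, size, long-axis azimuth)
yellow [ 435.  -237.1] 89.5 206 [10.7 24.3] -82.1 (centre, ztop, n, size, long-axis azimuth)
red [ 524.5 -243.6] 89.2 182 [10.4 24.4] -81.3 (centre, ztop, n, size, long-axis azimuth)
knob [127.36986301 208.97260274] [489.56680456 298.06253136 235.        ]
now [ 470.9 -345.8  300.6] yaw 98.0 q [-0.63  0.4   0.39  1.56  0.    0.8 ] t 27.7 w 0.65
[475.0, 100.0, 300.0, 60.0] xyz [1.102, 0.166, -0.003] w [0.004, 0.002, 0.423] rows 9
[492.0, 302.0, 300.0, 60.0] xyz [1.596, 0.279, -0.004] w [0.004, 0.002, 0.423] rows 13
```

View pics/w9.png

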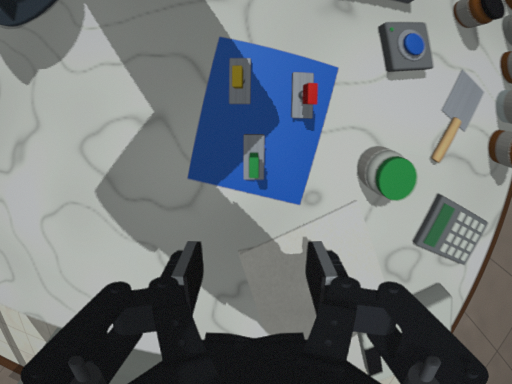

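Emit:
{"name": "jog_arm", "arguments": {
  "rows": [
    {"x": 0.6,"y": 0.09,"z": 0,"wx": 0,"wy": 0,"wz": 0.21,"jaw": 1},
    {"x": 0.6,"y": 0.09,"z": 0,"wx": 0,"wy": 0,"wz": 0.21,"jaw": 1},
    {"x": 0.6,"y": 0.09,"z": 0,"wx": 0,"wy": 0,"wz": 0.21,"jaw": 1},
    {"x": 0.6,"y": 0.09,"z": 0,"wx": 0,"wy": 0,"wz": 0.21,"jaw": 1},
    {"x": 0.6,"y": 0.09,"z": 0,"wx": 0,"wy": 0,"wz": 0.21,"jaw": 1}
  ]
}}

```text
time_s: 28.2
ee_pos: [471.2, -100.2, 295.8]
ee_rot: [-0.0, 0.771, 0.637, -0.0]
force: [0.6, 0.8, 1.3]
grip_width: 0.999
finger_force: 0.0
```

```bash
python3 mv.py 475,110,300,60 491,300,300,60
```

```text
now [ 471.2 -100.2  295.8] yaw 79.1 q [-0.21  0.17  0.08  1.48  0.    1.55] t 28.2 w 1.0
[475.0, 110.0, 300.0, 60.0] xyz [0.518, -0.09, -0.01] w [-0.0, -0.0, 0.213] rows 5
[491.0, 300.0, 300.0, 60.0] xyz [0.992, -0.14, -0.01] w [-0.0, -0.0, 0.213] rows 9
```

Emit:
{"name": "jog_arm", "arguments": {
  "rows": [
    {"x": 0.55,"y": -0.09,"z": -0.01,"wx": 0,"wy": 0,"wz": 0.213,"jaw": 1},
    {"x": 0.55,"y": -0.09,"z": -0.01,"wx": 0,"wy": 0,"wz": 0.213,"jaw": 1},
    {"x": 0.55,"y": -0.09,"z": -0.01,"wx": 0,"wy": 0,"wz": 0.213,"jaw": 1},
    {"x": 0.55,"y": -0.09,"z": -0.01,"wx": 0,"wy": 0,"wz": 0.213,"jaw": 1},
    {"x": 0.55,"y": -0.09,"z": -0.01,"wx": 0,"wy": 0,"wz": 0.213,"jaw": 1}
  ]
}}

```text
time_s: 28.7
ee_pos: [477.3, 123.2, 299.8]
ee_rot: [-0.0, 0.866, 0.5, -0.0]
force: [0.4, -1.3, 0.1]
grip_width: 1.001
finger_force: 0.0
```

```bash
python3 mv.py 491,300,300,60
```

```text
now [477.3 123.2 299.8] yaw 60.0 q [0.25 0.2  0.12 1.49 0.   2.35] t 28.7 w 1.0
[491.0, 300.0, 300.0, 60.0] xyz [0.4, -0.191, -0.0] w [-0.0, 0.0, 0.0] rows 4
```

Emit:
{"name": "jog_arm", "arguments": {
  "rows": [
    {"x": 0.4,"y": -0.191,"z": 0,"wx": 0,"wy": 0,"wz": 0,"jaw": 1},
    {"x": 0.4,"y": -0.191,"z": 0,"wx": 0,"wy": 0,"wz": 0,"jaw": 1},
    {"x": 0.4,"y": -0.191,"z": 0,"wx": 0,"wy": 0,"wz": 0,"jaw": 1},
    {"x": 0.4,"y": -0.191,"z": 0,"wx": 0,"wy": 0,"wz": 0,"jaw": 1},
    {"x": 0.4,"y": -0.191,"z": 0,"wx": 0,"wy": 0,"wz": 0,"jaw": 1}
  ]
}}

```text
time_s: 29.2
ee_pos: [491.2, 300.6, 298.6]
ee_rot: [-0.0, 0.865, 0.501, -0.001]
force: [0.5, -0.5, 0.7]
grip_width: 0.998
finger_force: 0.0
```

```bash
python3 - <<'E'
from h import *
s=snap('wrist','w10')
for a,c,m in blobs(s['image'],(105,140,60),(125,255,255)): print(a,c,onz(s,*c,235,True))
E
python3 mv.py 491,300,201,60
```

```text
813 [253.42927429 210.23616236] [492.06201857 302.20227079 235.        ]
432 [395.8287037  360.61342593] [540.21767451  62.44311448 235.        ]
240 [379.675      374.79166667] [516.4923208   49.76271194 235.        ]
now [491.4 298.8 299. ] yaw 60.1 q [0.55 0.38 0.37 1.56 0.   2.64] t 29.25 w 1.0
[491.0, 300.0, 201.0, 60.0] xyz [0.003, -0.002, 0.245] w [-0.001, 0.001, 0.001] rows 2
```

Emit:
{"name": "jog_arm", "arguments": {
  "rows": [
    {"x": 0.003,"y": -0.002,"z": 0.12,"wx": 0,"wy": 0,"wz": 0,"jaw": 1},
    {"x": 0.003,"y": -0.002,"z": 0.245,"wx": 0,"wy": 0,"wz": 0,"jaw": 1},
    {"x": 0.003,"y": -0.002,"z": 0.245,"wx": 0,"wy": 0,"wz": 0,"jaw": 1},
    {"x": 0.003,"y": -0.002,"z": 0.245,"wx": 0,"wy": 0,"wz": 0,"jaw": -1},
    {"x": 0.003,"y": -0.002,"z": 0.245,"wx": 0,"wy": 0,"wz": 0,"jaw": -1}
  ],
  "force": 50
}}

```text
time_s: 29.75
ee_pos: [493.4, 299.3, 205.9]
ee_rot: [-0.0, 0.866, 0.5, 0.002]
force: [0.8, 0.5, 1.2]
grip_width: 0.693
finger_force: 0.0
```

Emit:
{"name": "jog_arm", "arguments": {
  "rows": [
    {"x": 0,"y": 0,"z": 0,"wx": 0,"wy": 0,"wz": 0,"jaw": -1},
    {"x": 0,"y": 0,"z": 0,"wx": 0,"wy": 0,"wz": 0,"jaw": -1},
    {"x": 0,"y": 0,"z": 0,"wx": 0,"wy": 0,"wz": 0,"jaw": -1},
    {"x": 0,"y": 0,"z": 0,"wx": 0,"wy": 0,"wz": 0,"jaw": -1}
  ]
}}

```text
time_s: 30.15
ee_pos: [490.6, 300.3, 204.2]
ee_rot: [-0.002, 0.866, 0.5, 0.001]
force: [-16.7, 7.8, 14.4]
grip_width: 0.231
finger_force: 48.4
```

```bash
python3 arc.py 686 215 -.1 -.2 -.3 -.4 -.5
```

```text
[490.6 300.3 204.2] r 213.23838586358005 az 156.40939434452645 f [-16.7   7.8  14.4] w 0.231
-0.1 [483. 280.] [-0.053, 0.009]
-0.2 [478. 260.] [-0.104, 0.022]
-0.3 [474. 239.] [-0.154, 0.041]
-0.4 [473. 218.] [-0.202, 0.065]
-0.5 [474. 196.] [-0.247, 0.093]
```

Emit:
{"name": "jog_arm", "arguments": {
  "rows": [
    {"x": -0.053,"y": 0.004,"z": 0,"wx": 0,"wy": 0,"wz": 0,"jaw": -1},
    {"x": -0.104,"y": 0.018,"z": 0,"wx": 0,"wy": 0,"wz": 0,"jaw": -1},
    {"x": -0.154,"y": 0.037,"z": 0,"wx": 0,"wy": 0,"wz": 0,"jaw": -1},
    {"x": -0.202,"y": 0.061,"z": 0,"wx": 0,"wy": 0,"wz": 0,"jaw": -1},
    {"x": -0.247,"y": 0.089,"z": 0,"wx": 0,"wy": 0,"wz": 0,"jaw": -1}
  ]
}}

```text
time_s: 30.65
ee_pos: [472.3, 195.8, 204.2]
ee_rot: [-0.001, 0.866, 0.5, 0.001]
force: [-6.7, 3.7, 17.8]
grip_width: 0.225
finger_force: 50.2
```

```bash
python3 arc.py 686 215 -.1 -.2 -.3 -.4 -.5
```

```text
[472.3 195.8 204.2] r 214.56356068186895 az -174.85305518556834 f [-6.7  3.7 17.8] w 0.225
-0.1 [475. 175.] [-0.042, 0.033]
-0.2 [480. 154.] [-0.081, 0.07]
-0.3 [488. 133.] [-0.116, 0.111]
-0.4 [497. 114.] [-0.147, 0.155]
-0.5 [508.  96.] [-0.173, 0.202]
```

Emit:
{"name": "jog_arm", "arguments": {
  "rows": [
    {"x": -0.042,"y": 0.032,"z": 0,"wx": 0,"wy": 0,"wz": 0,"jaw": -1},
    {"x": -0.081,"y": 0.069,"z": 0,"wx": 0,"wy": 0,"wz": 0,"jaw": -1},
    {"x": -0.116,"y": 0.11,"z": 0,"wx": 0,"wy": 0,"wz": 0,"jaw": -1},
    {"x": -0.147,"y": 0.154,"z": 0,"wx": 0,"wy": 0,"wz": 0,"jaw": -1},
    {"x": -0.173,"y": 0.2,"z": 0,"wx": 0,"wy": 0,"wz": 0,"jaw": -1}
  ]
}}

```text
time_s: 31.15
ee_pos: [504.7, 93.6, 203.8]
ee_rot: [-0.0, 0.866, 0.5, -0.002]
force: [-22.8, -3.7, 20.6]
grip_width: 0.229
finger_force: 49.6
```

```bash
python3 arc.py 686 215 -.1 -.2 -.3 -.4 -.45
```

```text
[504.7  93.6 203.8] r 218.16972755531333 az -146.18925499144598 f [-22.8  -3.7  20.6] w 0.229
-0.1 [518.  76.] [-0.022, 0.05]
-0.2 [532.  60.] [-0.038, 0.102]
-0.3 [549.  45.] [-0.049, 0.155]
-0.4 [566.  33.] [-0.055, 0.21]
-0.45 [576.  27.] [-0.056, 0.237]
```

Emit:
{"name": "jog_arm", "arguments": {
  "rows": [
    {"x": -0.011,"y": 0.039,"z": 0,"wx": 0,"wy": 0,"wz": 0,"jaw": -1},
    {"x": -0.028,"y": 0.095,"z": 0,"wx": 0,"wy": 0,"wz": 0,"jaw": -1},
    {"x": -0.037,"y": 0.149,"z": 0,"wx": 0,"wy": 0,"wz": 0,"jaw": -1},
    {"x": -0.037,"y": 0.204,"z": 0,"wx": 0,"wy": 0,"wz": 0,"jaw": -1},
    {"x": -0.037,"y": 0.204,"z": 0,"wx": 0,"wy": 0,"wz": 0,"jaw": -1}
  ]
}}

```text
time_s: 31.65
ee_pos: [572.2, 39.7, 202.7]
ee_rot: [0.001, 0.866, 0.499, -0.0]
force: [-4.8, -9.0, 1.6]
grip_width: 0.23
finger_force: 52.5
```

Emit:
{"name": "jog_arm", "arguments": {
  "rows": [
    {"x": 0,"y": 0,"z": 0,"wx": 0,"wy": 0,"wz": 0,"jaw": 1},
    {"x": 0,"y": 0,"z": 0,"wx": 0,"wy": 0,"wz": 0,"jaw": 1},
    {"x": 0,"y": 0,"z": 0,"wx": 0,"wy": 0,"wz": 0,"jaw": 1},
    {"x": 0,"y": 0,"z": -0.12,"wx": 0,"wy": 0,"wz": 0,"jaw": 1},
    {"x": 0,"y": 0,"z": -0.23,"wx": 0,"wy": 0,"wz": 0,"jaw": 1}
  ]
}}

```text
time_s: 32.15
ee_pos: [569.8, 42.1, 295.3]
ee_rot: [-0.0, 0.866, 0.5, -0.001]
force: [1.9, 0.3, 0.9]
grip_width: 0.999
finger_force: 0.0
```

```bash
python3 - <<'E'
from h import *
s=snap('wrist','w11')
for a,c,m in blobs(s['image'],(105,140,60),(125,255,255)):
    p=onz(s,*c,235,True);v=p[:2]-[686,215];print(a,c,p,np.hypot(*v),np.degrees(np.arctan2(v[1],v[0])))
E
python3 mv.py 666,-120,285,32
```

```text
855 [258.05847953 214.38596491] [572.50386033  40.35841935 235.        ] 208.28119313418782 -123.01904987362737
291 [371.29896907 229.20274914] [643.13147739 -15.56800234 235.        ] 234.51932529204961 -100.53249445483871
3089 [293.06863062 310.26157332] [554.43696061 -52.88386149 235.        ] 298.4469744836009 -116.15656371301911
now [571.7  42.2 303.3] yaw 60.0 q [0.07 0.37 0.36 1.55 0.   2.17] t 32.2 w 1.0
[666.0, -120.0, 285.0, 32.0] xyz [-0.234, 0.407, 0.047] w [0.003, -0.004, 0.311] rows 4
```

Emit:
{"name": "jog_arm", "arguments": {
  "rows": [
    {"x": -0.234,"y": 0.407,"z": 0.03,"wx": 0,"wy": 0,"wz": 0.311,"jaw": -1},
    {"x": -0.234,"y": 0.407,"z": 0.03,"wx": 0,"wy": 0,"wz": 0.311,"jaw": -1},
    {"x": -0.234,"y": 0.407,"z": 0.03,"wx": 0,"wy": 0,"wz": 0.311,"jaw": -1},
    {"x": -0.234,"y": 0.407,"z": 0.03,"wx": 0,"wy": 0,"wz": 0.311,"jaw": -1},
    {"x": -0.234,"y": 0.407,"z": 0.03,"wx": 0,"wy": 0,"wz": 0.311,"jaw": -1}
  ]
}}

```text
time_s: 32.7
ee_pos: [666.1, -124.5, 280.0]
ee_rot: [-0.0, 0.962, 0.273, -0.001]
force: [0.1, 0.1, -1.3]
grip_width: 0.143
finger_force: 0.0
```

```bash
python3 mv.py 674,-133,150,14 674,-133,64,14
```

```text
now [ 666.1 -124.5  280. ] yaw 31.7 q [-0.18  0.65  0.75  1.67 -0.    2.4 ] t 32.7 w 0.14
[674.0, -133.0, 150.0, 14.0] xyz [0.006, 0.029, 0.325] w [-0.0, 0.001, 0.197] rows 3
[674.0, -133.0, 64.0, 14.0] xyz [0.007, 0.029, 0.54] w [-0.0, 0.001, 0.197] rows 5
```

Emit:
{"name": "jog_arm", "arguments": {
  "rows": [
    {"x": 0.006,"y": 0.029,"z": 0.12,"wx": 0,"wy": 0,"wz": 0.09,"jaw": -1},
    {"x": 0.006,"y": 0.029,"z": 0.24,"wx": 0,"wy": 0,"wz": 0.197,"jaw": -1},
    {"x": 0.006,"y": 0.029,"z": 0.36,"wx": 0,"wy": 0,"wz": 0.197,"jaw": -1},
    {"x": 0.006,"y": 0.029,"z": 0.46,"wx": 0,"wy": 0,"wz": 0.197,"jaw": -1},
    {"x": 0.006,"y": 0.029,"z": 0.53,"wx": 0,"wy": 0,"wz": 0.197,"jaw": -1}
  ]
}}

```text
time_s: 33.2
ee_pos: [671.7, -128.1, 67.8]
ee_rot: [-0.0, 0.992, 0.125, -0.001]
force: [-0.3, -0.5, -0.1]
grip_width: -0.0
finger_force: 0.0
```

Emit:
{"name": "jog_arm", "arguments": {
  "rows": [
    {"x": 0,"y": 0,"z": 0,"wx": 0,"wy": 0,"wz": 0,"jaw": -1},
    {"x": 0,"y": 0,"z": 0,"wx": 0,"wy": 0,"wz": 0,"jaw": -1}
  ]
}}

```text
time_s: 33.4
ee_pos: [673.4, -128.7, 71.7]
ee_rot: [0.0, 0.992, 0.125, 0.0]
force: [0.1, -0.4, 0.9]
grip_width: -0.002
finger_force: 0.0
```

```bash
python3 mv.py 674,-133,40
```

```text
now [ 673.4 -128.7   71.7] yaw 14.3 q [-0.19  0.66  0.24  1.15  0.    2.7 ] t 33.4 w -0.0
[674.0, -133.0, 40.0, np.float64(14.304104385596442)] xyz [-0.001, 0.011, 0.079] w [0.0, -0.0, -0.0] rows 1
```

Emit:
{"name": "jog_arm", "arguments": {
  "rows": [
    {"x": -0.001,"y": 0.01,"z": 0.04,"wx": 0,"wy": 0,"wz": 0,"jaw": -1},
    {"x": -0.001,"y": 0.01,"z": 0.06,"wx": 0,"wy": 0,"wz": 0,"jaw": -1},
    {"x": -0.001,"y": 0.01,"z": 0.07,"wx": 0,"wy": 0,"wz": 0,"jaw": -1},
    {"x": -0.001,"y": 0.01,"z": 0.078,"wx": 0,"wy": 0,"wz": 0,"jaw": -1},
    {"x": -0.001,"y": 0.01,"z": 0.081,"wx": 0,"wy": 0,"wz": 0,"jaw": -1}
  ]
}}

```text
time_s: 33.9
ee_pos: [674.6, -133.3, 39.9]
ee_rot: [0.0, 0.992, 0.124, 0.001]
force: [-7.5, 0.6, 24.7]
grip_width: -0.003
finger_force: 11.9
```

Emit:
{"name": "jog_arm", "arguments": {
  "rows": [
    {"x": 0,"y": 0,"z": 0.003,"wx": 0,"wy": 0,"wz": 0,"jaw": -1},
    {"x": 0,"y": 0,"z": 0.003,"wx": 0,"wy": 0,"wz": 0,"jaw": -1},
    {"x": 0,"y": 0,"z": 0.003,"wx": 0,"wy": 0,"wz": 0,"jaw": -1}
  ]
}}

```text
time_s: 34.2
ee_pos: [674.6, -133.3, 39.8]
ee_rot: [0.0, 0.992, 0.124, 0.001]
force: [-10.9, 1.3, 26.8]
grip_width: 0.001
finger_force: 13.6
```

Fully down at the stop again. Lift clear and check the scene.

Emit:
{"name": "jog_arm", "arguments": {
  "rows": [
    {"x": 0,"y": 0,"z": -0.05,"wx": 0,"wy": 0,"wz": 0,"jaw": -1},
    {"x": 0,"y": 0,"z": -0.17,"wx": 0,"wy": 0,"wz": 0,"jaw": -1},
    {"x": 0,"y": 0,"z": -0.29,"wx": 0,"wy": 0,"wz": 0,"jaw": -1},
    {"x": 0,"y": 0,"z": -0.41,"wx": 0,"wy": 0,"wz": 0,"jaw": -1},
    {"x": 0,"y": 0,"z": -0.5,"wx": 0,"wy": 0,"wz": 0,"jaw": -1}
  ]
}}

```text
time_s: 34.7
ee_pos: [674.0, -133.1, 241.0]
ee_rot: [0.001, 0.992, 0.124, 0.002]
force: [0.7, -0.1, 0.8]
grip_width: 0.001
finger_force: 0.0
```

```bash
python3 - <<'E'
from h import *
s=snap('wrist','w12');grips(s,rng=(350,590,-450,-100))
S=snap('scene','s12')
E
python3 mv.py
```

```text
now [ 675.6 -133.4  243.3] yaw 14.3 q [-0.19  0.64  0.64  1.56  0.    2.7 ] t 34.8 w 0.0
```

View pics/s12.png

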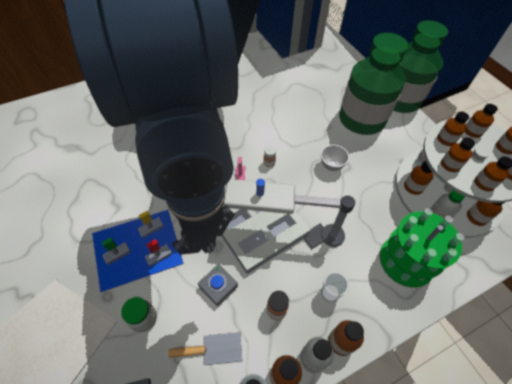

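The scene view shows all three tampers upright on the mat (green 109,244; yellow 146,218; red 154,246). The lamp is back over the dock (knob 260,187) and the switch is up at (217,282). I'm handing it in.

```bash
python3 -c "
from rig import robot
print(robot.sign_off())"
```

```text
the job is handed in; nothing more can be done
None
```

I've handed the job in; no verdict came back. The three tampers present (green, yellow, red) stand upright on the mat, the lamp is back over the dock, and the switch was pressed to its stop both times and is up again.

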